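# Refill the stain-dropper dispenser and lock its feed shutter

## Task

Refill the dropper-bottle dispenser on the right of the sink: feed the two bottles lying in the wooden tray, one after the other, through the bottle-shaped mouth in its top, each lying with its dropper the same way as the bottles already at the outlet, so that they drop in and roll down behind them. Then lock the dispenser by turning the knob on its sloping front clockwise until it clicks past its detent and the shutter has closed the mouth. Leave the bottles at the outlet and the things standing around where they are.

Things in the scene. Friction and masses are not known exactly. Their poses are not given: they have to be found in the camera images.
- dispenser: Fixed grey metal gravity dispenser, 254 mm deep (x; front at -x), 120 wide (y), 156 high, upright. Origin on the worktop, half-way across, 88 mm before its back. In its frame, mm: level top deck z 156 from x -16 to 88; flat fascia sloping 32 degrees down from x -16, z 156 to x -106, z 100; below it the open outlet trough, ending at x -166 in a lip 37 high.
- mouth (a point): Point in the deck's plane where a fed bottle's _mid point belongs; axes as the dispenser's. The mouth is a funnel shaped like a lying bottle, 108 mm long (y): the body part, 42 mm to -y and 34 mm to +y of this point, narrows from 47 to 38 mm (x) in 9 mm; the rest, at +y, for cap and dropper, from 37 to 28, too narrow for a body. A bottle held level, lowered a few mm in and let go drops in.
- bottle_a_mid (a point): Bottle to be fed: amber dropper bottle lying in the wooden tray, 102 mm long, about 70 g. Body 33 mm in diameter, 70 long with shoulder; then a 24 mm cap, then a 13 mm rubber dropper. The point is on its axis 39 mm from its foot (about the centre of mass), 16.5 mm above what it lies on. z runs along the bottle from foot to dropper.
- bottle_b_mid (a point): Second bottle to be fed, the same as bottle_a, lying in the same tray the other way round. Point and axes likewise.
- bottle_a_tip (a point): Point on the axis of bottle_a, 100 mm from its foot, at the end of its dropper.
- bottle_b_tip (a point): The same point of bottle_b.
- bottle_in_mid (a point): The front one of two bottles of the same kind that already lie in the outlet trough, against the lip, dropper to the dispenser's +y; its point and axes as for bottle_a. It stays there.
- knob_grip (a point): Centre of the bar of the black locking knob on the fascia, 19 mm out from the fascia. z is the knob's axis, out of the fascia (32 degrees from vertical, leaning to the dispenser's front); x along the bar; they turn with the knob. Bar 44 mm long, 12 thick, 6 to 32 mm out from the fascia, on a disc 44 mm in diameter.
- lock_knob (a joint): Angle of the locking knob, rad: 0 open (at the start), 1.4 locked; grows clockwise seen from outside. An over-centre spring detent resists with up to 0.15 N m, most near 0.4; past about 1.05 it snaps on to 1.4 and stays; short of that it may spring back. It drives a steel shutter under the deck across the mouth; a bottle stuck in the mouth blocks it.
- tray: Fixed shallow wooden tray, 215 x 140 mm, walls 16 mm high and 3 mm thick, floor 3 mm; origin under its centre.
- wax: Bystander: round pot, 62 mm in diameter, 35 mm high, on the worktop behind the tray; origin under its centre.
- spool: Bystander: white reel of cotton, 31 mm in diameter, 43 mm high, behind the tray; origin under its centre.
- can: Bystander: small open galvanised can, 67 mm in diameter, 97 mm high, on the worktop between tap and dispenser; origin under its centre.
- bottle_a: The whole of bottle_a; origin at the centre of its foot, z along the bottle to the dropper.
- bottle_b: The whole of bottle_b; origin and axis likewise.
- outlet (a point): Centre height of the front bottle in the outlet trough. Inside, the shaft under the mouth narrows to 104 mm (y); 60 mm under the deck begins a floor that falls 25, then 14 degrees to the lip. Bottles lie across it, droppers to the dispenser's +y, and roll or slide down behind one another by themselves.
- bottle_in2_mid (a point): The second bottle in the outlet, behind the front one, the same way round; likewise. It stays there. The fed bottles come to rest behind it, out of reach.

How it is judged (in metres and radians):
On the way, in this order (a step that is already met when the one before it is completed fails the run):
1. both new bottles lie inside the chute below the mouth, droppers to the dispenser's +y side, while the knob is still open (x of bottle_a_mid in the frame of dispenser between -0.1 and 0.035 m and z of each of bottle_a_mid, bottle_b_mid in the frame of dispenser below 0.1 m and y of each of bottle_a_tip, bottle_b_tip in the frame of dispenser above 0.02 m and y of bottle_a_mid in the frame of dispenser between -0.03 and 0.02 m and x of bottle_b_mid in the frame of dispenser between -0.1 and 0.035 m and y of bottle_b_mid in the frame of dispenser between -0.03 and 0.02 m and value of joint lock_knob below 0.3 rad), for 0.2 s.
2. the knob has clicked past its detent into the locked position (value of joint lock_knob above 1.33 rad), for 0.2 s.
At the end, for the whole second after the job is handed in: Both new bottles lie at rest across the chute inside the dispenser, behind the two at the outlet, droppers on its +y side (tip over 20 mm to that side); the knob is locked (over 1.33 of 1.4 rad); the two bottles at the outlet are within 20 mm of their places (x of bottle_a_mid in the frame of dispenser between -0.1 and 0.035 m and z of each of bottle_a_mid, bottle_b_mid in the frame of dispenser below 0.1 m and y of each of bottle_a_tip, bottle_b_tip in the frame of dispenser above 0.02 m and y of bottle_a_mid in the frame of dispenser between -0.03 and 0.02 m and x of bottle_b_mid in the frame of dispenser between -0.1 and 0.035 m and y of bottle_b_mid in the frame of dispenser between -0.03 and 0.02 m and value of joint lock_knob above 1.33 rad and linear speed of each of bottle_a, bottle_b below 0.03 m/s and distance of each of bottle_in_mid, bottle_in2_mid from where it was at the start of the episode below 0.02 m); the robot touches nothing.
It fails at once if a bottle at the outlet is taken away or shifted by more than 25 mm (distance of any of bottle_in_mid, bottle_in2_mid from where it was at the start of the episode above 0.025 m).
It fails at once if a bystander (pot, reel or can) is shifted by more than 30 mm (distance of any of wax, spool, can from where it was at the start of the episode above 0.03 m).
It also fails if it takes over 72 s, if anything falls off the work surface, if the arm or the gripper's body presses on something with over 40 N, if the wrist force passes 120 N, or if a joint passes its speed limit or range.

## Robot

A 6-joint arm with a two-finger parallel gripper is mounted at the origin on a cart in front of the work surface, level with it; the furniture and walls round the work are solid. World frame = base frame: x ahead of the robot, y to its left, z up, the work surface at z = 0. Lengths are in mm, angles in rad, forces in N, time in s.
With the tool pointing down it reaches from about 300 to 850 mm from the base axis. Payload 5.4 kg.
Tool frame: the origin (TCP) lies at the very end of the fingers, on their centre line; the grasp point (between the pads) lies 19 mm behind it; z points along the fingers, y is the direction in which the jaws open and shut (so a half turn about z gives the same grasp; the last joint's range is limited). The gripper opens to 85 mm and grips with 20 to 120 N. Pads are 22 mm wide; open, the fingers measure 114 mm over their backs; the gripper's body (76 mm by 85 mm) begins 54 mm behind the grasp point. The pads swing forward as they close: fully open they stand 13 mm farther back than shut.
Start: joints at [0.913, 0.158, 1.597, -0, 1.386, -0.21], TCP at [248.972, 518.285, 231.299] pointing down, gripper open.
Joint ranges: [-2.91, 2.91], [-0.94, 2.29], [0.18, 2.7], [-1.29, 4.43], [0.17, 2.64], [-3, 3]. Speed limits (rad/s): [2.57, 2.57, 3.14, 3.14, 3.14, 3.14].

## Interface

Orientations are given as a rotation vector (axis times angle).
In Python, from cell import * gives the robot as it stands. The module is installed in compiled form; this text tells all that it offers.
- The arm moves only by the shell command python3 -m inch 'ROWS' [FORCE]. ROWS is JSON, a list that holds one entry, the list of rows, each a list of 5 numbers: the closure, from 0 (fully open) to 1 (shut), then the shift along the tool's x, y, z in cm, then the turn about the tool's z in rad. A call has 1 to 12 rows; each row shifts and turns the pose as measured when the row begins, along the tool's axes as they then stand; what a row does not reach is not made up. A row lasts 1/12 s, in which the tool goes at most 41.7 mm and 7.16 degrees, less where a joint would pass 70% of its speed; a pose out of reach is approached as far as the arm can. A call is refused whole if a number of a shift passes 4.17 or a number of a turn 0.125, either way. A call with a gripper value outside its range is refused whole. The fingers move at their own pace and stop on an object; FORCE is the grip in N (left out, the last holds). Time passes only in rows, so rows that do not move let the fingers close. It gives the time, the measured TCP pose, the force and the opening at its end, in the units of the state.
- observe(): the state, without advancing time (a new reading comes with each control period).
- get_image(name): name is "scene" or "top" or "wrist"; returns a dict with "pixels" (384x512x3 uint8, red, green, blue), "depth" (384x512 float32, mm along the optical axis (not along the pixel's ray), 0 where there is no reading), "camera_matrix" (3x3 intrinsics, pixels), "dist" ([k1, k2, p1, p2, k3] as OpenCV has them; the pictures are not rectified), "pose" (4x4, takes a point from camera to world coordinates); the wrist camera has in their place "tool_from_camera" (4x4, takes a point from camera to tool coordinates, whose origin is the TCP and whose axes are the flange's). Camera axes: x right, y up, looking along -z (the intrinsics and any distortion apply to the point x, -y, -z); pixel columns grow to the right and rows downward; lengths in mm; the calibration is good to about 2 mm. A picture is of the moment at which its call begins: read the wrist's pose just before it.
- hand_in(): hands the job in, once; it reports no verdict.
The state is a dict: "t": time; "qpos": joint angles; "dq": joint speeds; "joint_torque": joint torques, N m; "eef_pos": TCP position; "ee_rot": TCP orientation; "contact_force": force on the tool from outside, world axes, zero at the start; "moment": the same for the moment, N m; "grip_width": finger opening in mm.
Only numpy, scipy, OpenCV 4.12 (cv2) and the standard library are available. Lean on these libraries where they do the work, as an engineer would, in place of code of your own. Each camera call takes 0.05 s, during which the arm holds its last target.

## Working session

There is one attempt and no reset: what is moved stays moved. The work goes in short steps, Python scripts to look and compute and a shell command to move; the robot and the scene stay as the last step left them, time stands still between calls to the robot, and variables do not carry over. Pictures are saved under pics/ and viewed, and the job is handed in when it is done.

```bash
mkdir -p pics; ls
python3 - <<'E'
from cell import *
import cv2
print(observe())
for n in ["scene","top","wrist"]:
    g=get_image(n); cv2.imwrite(f"pics/{n}0.png",g["pixels"][:,:,::-1])
    print(n,g["camera_matrix"],g["dist"],g.get("pose"),g.get("tool_from_camera"))
E
```

```text
pics
{'t': 0.0, 'qpos': array([ 9.12904298e-01,  1.59060910e-01,  1.59826451e+00, -2.10208197e-06,
        1.38622820e+00, -2.10099712e-01]), 'dq': array([-0.00135426, -0.00012855,  0.00155138, -0.00017069,  0.00117079,
       -0.00013723]), 'joint_torque': array([-2.16763069e-04, -3.96020079e+01, -3.31424868e+01, -3.31996298e-04,
        8.60783999e-03, -2.59340283e-07]), 'eef_pos': array([248.59173554, 517.79483417, 230.2940935 ]), 'ee_rot': array([-6.97344935e-01, -3.06237458e+00,  2.79534927e-03]), 'contact_force': array([ 0.39165149, -0.25654919, -0.92535957]), 'moment': array([-0.06208044,  0.05957583, -0.01530181]), 'grip_width': 85.4794224359738}
scene [[374.13649348   0.         255.19167955]
 [  0.         374.13649348 184.15695923]
 [  0.           0.           1.        ]] [-0.11268837  0.          0.          0.          0.        ] [[ 7.80521314e-01  2.60077676e-01 -5.68459392e-01 -2.45889351e+02]
 [-6.25102685e-01  3.33083407e-01 -7.05905147e-01 -9.35100210e+02]
 [ 5.75422067e-03  9.06319506e-01  4.22553953e-01  6.68485560e+02]
 [ 0.00000000e+00  0.00000000e+00  0.0000
[... 262 characters left out ...]
960e-01  3.72560566e+02]
 [-9.99875539e-01  6.04351176e-03  1.45733504e-02  1.47398114e+00]
 [ 1.51194554e-02  1.03204430e-01  9.94545247e-01  1.40687228e+03]
 [ 0.00000000e+00  0.00000000e+00  0.00000000e+00  1.00000000e+00]] None
wrist [[339.92650869   0.         257.02953536]
 [  0.         339.92650869 191.49493081]
 [  0.           0.           1.        ]] [-0.00996976  0.          0.          0.          0.        ] None [[-1.16956150e-03  9.56635114e-01  2.91286612e-01  7.55631142e+01]
 [ 9.99999302e-01  1.07038102e-03  4.99839734e-04  2.56929991e-01]
 [ 1.66376582e-04  2.91286993e-01 -9.56635699e-01 -1.43075718e+02]
 [ 0.00000000e+00  0.00000000e+00  0.00000000e+00  1.00000000e+00]]
```

View pics/scene0.png

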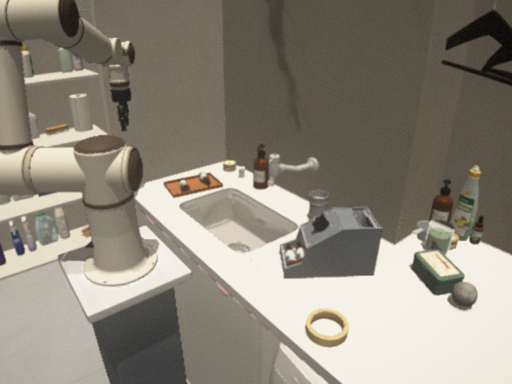

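View pics/top0.png

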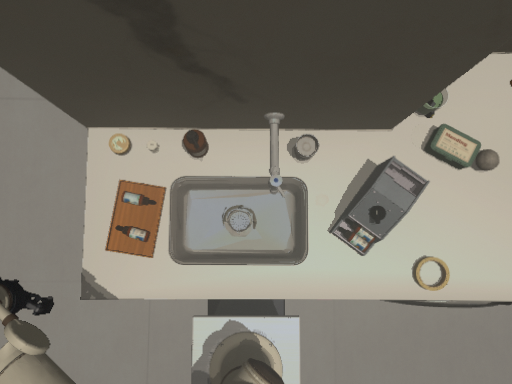

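View pics/wrist0.png

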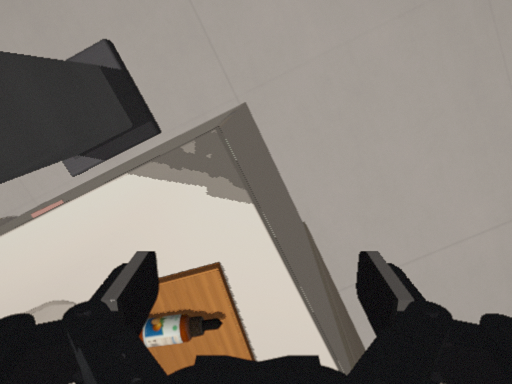

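The scene view shows the tray left of the sink and the dispenser right of it. In the top view the tray is around (136,218), with bottles at (138,199) and (133,233). The dispenser is around (378,205) with its front at lower left. Next I'll measure.

```bash
cat > h.py <<'E'
from cell import *
import numpy as np, cv2
from scipy.spatial.transform import Rotation as R
def tool():
    s=observe(); T=np.eye(4); T[:3,:3]=R.from_rotvec(s["ee_rot"]).as_matrix(); T[:3,3]=s["eef_pos"]; return T
def grab(name):
    T=tool(); g=get_image(name)
    g["P"]=g["pose"] if name!="wrist" else T@g["tool_from_camera"]
    return g
def cloud(g):
    K=g["camera_matrix"]; h,w=g["depth"].shape
    uv=np.stack(np.meshgrid(np.arange(w),np.arange(h)),-1).reshape(-1,1,2).astype(np.float64)
    n=cv2.undistortPoints(uv,K,np.array(g["dist"])).reshape(-1,2)
    d=g["depth"].reshape(-1).astype(float)
    c=np.stack([n[:,0]*d,-n[:,1]*d,-d],1)
    w_=c@g["P"][:3,:3].T+g["P"][:3,3]; w_[d==0]=np.nan
    return w_.reshape(h,w,3)
def proj(g,p):
    p=np.atleast_2d(p); c=(p-g["P"][:3,3])@g["P"][:3,:3]; c=c*[1,-1,-1]
    return cv2.projectPoints(c.reshape(-1,1,3),np.zeros(3),np.zeros(3),g["camera_matrix"],np.array(g["dist"]))[0].reshape(-1,2)
E
python3 - <<'E'
from h import *
g=grab("top"); c=cloud(g); np.save("top_c.npy",c)
im=g["pixels"][:,:,::-1]
a=cv2.resize(im[170:270,95:175],None,fx=6,fy=6,interpolation=cv2.INTER_CUBIC); cv2.imwrite("pics/tr.png",a)
a=cv2.resize(im[145:265,315:435],None,fx=5,fy=5,interpolation=cv2.INTER_CUBIC); cv2.imwrite("pics/di.png",a)
for (u,v) in [(136,218),(138,199),(133,233),(378,205),(407,175),(355,235),(239,180),(120,143),(153,146),(305,147),(320,250)]:
    print(u,v,c[v,u].round(1))
# dispenser deck points
x=c[145:265,315:435].reshape(-1,3); m=abs(x[:,2]-156)<4; print(m.sum())
r=cv2.minAreaRect(x[m][:,:2].astype(np.float32)); print(r)
m=x[:,2]>20; r=cv2.minAreaRect(x[m][:,:2].astype(np.float32)); print(r,cv2.boxPoints(r))
E
```

```text
136 218 [441.3 334.8   3.4]
138 199 [496.2 323.7  33. ]
133 233 [395.6 334.7  34.8]
378 205 [ 474.3 -361.7  135.5]
407 175 [ 562.2 -453.1  109.2]
355 235 [ 392.6 -317.5   47. ]
239 180 [562.4  25.5 -21.1]
120 143 [663.6 380.7  37.3]
153 146 [653.9 281.2  45.1]
305 147 [ 648.9 -169.3   72.6]
320 250 [ 347.4 -221.8   -0.6]
1103
((501.8208312988281, -395.4948425292969), (121.84956359863281, 179.43255615234375), 53.80630111694336)
((483.3790588378906, -385.9160461425781), (357.0502624511719, 371.6153869628906), 1.9353262186050415) [[ 298.6808  -206.24338]
 [ 311.23077 -577.6468 ]
 [ 668.07733 -565.58875]
 [ 655.52734 -194.1853 ]]
```

View pics/tr.png

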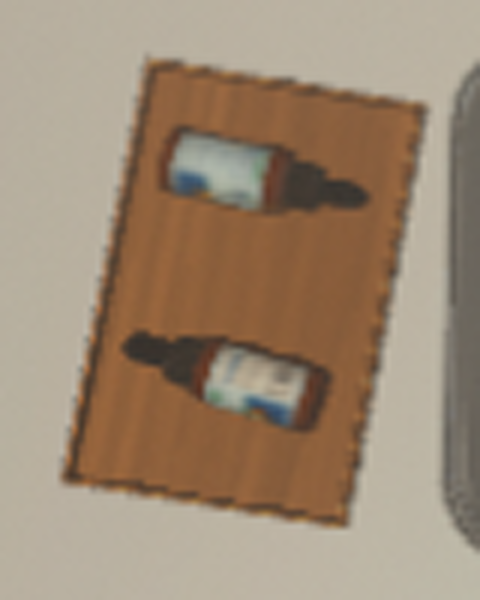

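View pics/di.png

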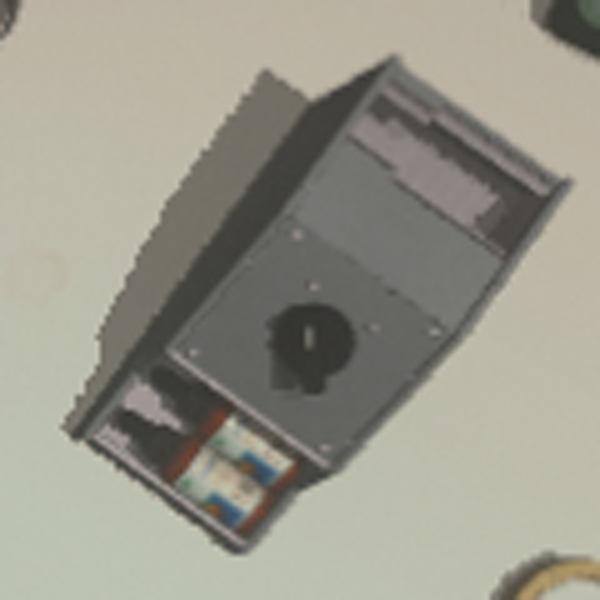

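The tray crop shows one bottle with its dropper to the right (-y), around crop (265,170), and one with its dropper to the left (+y), around (240,385). The dispenser crop shows the back corners at (395,57) and (572,183), the mouth between them, the knob at (313,340), and bottles at the outlet around (235,470) with droppers to the left.

```bash
cat >> h.py <<'E'
def ray(g,uv,z):
    n=cv2.undistortPoints(np.array(uv,float).reshape(-1,1,2),g["camera_matrix"],np.array(g["dist"])).reshape(-1,2)
    d=np.c_[n[:,0],-n[:,1],-np.ones(len(n))]@g["P"][:3,:3].T; o=g["P"][:3,3]
    return o+d*((np.asarray(z)-o[2])/d[:,2])[:,None]
E
python3 - <<'E'
from h import *
g=grab("top"); c=cloud(g)
cr=lambda L:[(315-.4+u/5,145-.4+v/5) for u,v in L]
px=cr([(395,57),(572,183),(70,432),(243,553),(172,352),(335,468),(290,215),(313,340)]); P=ray(g,px,[156,156,37,37,100,100,156,150]); print(P.round(1))
mid=lambda a,b:(P[a]+P[b])/2
b,f,l=mid(0,1),mid(4,5),mid(2,3); print(np.linalg.norm(P[0]-P[1]),np.linalg.norm((b-l)[:2]))
for a in [(b-l),(b-f),-(f-l)*-1]: print(np.degrees(np.arctan2(a[1],a[0])))
w=P[0]-P[1]; print(np.degrees(np.arctan2(-w[0],w[1])))
w=P[4]-P[5]; print(np.degrees(np.arctan2(-w[0],w[1])))
# bottles
x=c.reshape(-1,3); 
m=(x[:,0]>330)&(x[:,0]<580)&(x[:,1]>230)&(x[:,1]<430)
t=x[m]
print(cv2.minAreaRect(t[(t[:,2]>1.5)&(t[:,2]<60)][:,:2].astype(np.float32)))
hi=t[(t[:,2]>20)&(t[:,2]<60)]
for s in (hi[hi[:,0]>445],hi[hi[:,0]<445]): print(len(s),s.mean(0),cv2.minAreaRect(s[:,:2].astype(np.float32)))
crt=lambda L:[(95-.4+u/6,170-.4+v/6) for u,v in L]
# A: foot/tip ; B: foot/tip
Q=ray(g,crt([(168,160),(368,195),(322,402),(124,348)]),[16.5]*4); print(Q.round(1))
for i in (0,2): d=Q[i+1]-Q[i]; print(np.linalg.norm(d),np.degrees(np.arctan2(d[1],d[0])))
E
```

```text
[[ 607.9 -401.6  156. ]
 [ 538.6 -495.8  156. ]
 [ 404.  -242.    37. ]
 [ 333.7 -342.7   37. ]
 [ 448.1 -289.2  100. ]
 [ 383.4 -379.6  100. ]
 [ 520.2 -342.3  156. ]
 [ 452.3 -354.9  150. ]]
116.8783518282815 257.3191119839023
-37.41733947031084
-35.960866451655235
-41.92001275924823
-36.331654881993224
-35.61394382762024
((455.10296630859375, 330.0447692871094), (198.86209106445312, 249.70025634765625), 89.72473907470703)
315 [497.68935406 330.49397257  30.30461723] ((504.11688232421875, 324.74810791015625), (76.32939910888672, 150.91357421875), 1.4921170473098755)
307 [396.73032873 333.5527444   30.44552054] ((394.5373840332031, 339.4752197265625), (142.29725646972656, 113.98353576660156), 83.90729522705078)
[[505.7 373.5  16.5]
 [488.6 273.9  16.5]
 [385.4 293.7  16.5]
 [411.9 391.8  16.5]]
101.08167538693213 -99.70634312517058
101.6070453112649 74.90198254016937
```

```bash
python3 - <<'E'
from h import *
for n in("top","scene"):
    c=cloud(grab(n)).reshape(-1,3)
    for a,b,q in[((540,720),(-80,60),"tap"),((560,700),(130,250),"soap"),((600,720),(-220,-120),"can"),((350,620),(-520,-240),"disp"),((300,900),(-700,500),"all")]:
        m=(c[:,0]>a[0])&(c[:,0]<a[1])&(c[:,1]>b[0])&(c[:,1]<b[1])&(c[:,2]>15)
        t=c[m]; print(n,q,len(t), t[:,2].max() if len(t) else None, np.nanpercentile(t[:,:],[0,100],axis=0).round() if len(t) else None)
E
python3 -m inch '[[[0,0,0,0,-0.123],[0,0,0,0,-0.123],[0,0,0,0,-0.123],[0,0,0,0,-0.123],[0,0,0,0,-0.123],[0,0,0,0,-0.123],[0,0,0,0,-0.123],[0,0,0,0,-0.123],[0,0,0,0,-0.123],[0,0,0,0,-0.123],[0,0,0,0,-0.123],[0,0,0,0,-0.123]]]'
```

```text
top tap 1936 768.4043914795536 [[542. -80.  23.]
 [720.  60. 768.]]
top soap 437 190.16023836899126 [[625. 130.  16.]
 [688. 184. 190.]]
top can 1633 769.7518685248974 [[ 617. -220.   16.]
 [ 720. -120.  770.]]
top disp 4665 167.62812315180463 [[ 351. -496.   15.]
 [ 608. -250.  168.]]
top all 67100 769.7518685248974 [[ 300. -700.   15.]
 [ 822.  500.  770.]]
scene tap 3769 715.3521098466972 [[542. -80.  16.]
 [720.  60. 715.]]
scene soap 280 184.35823141540033 [[622. 130.  15.]
 [687. 179. 184.]]
scene can 4263 713.6944608485727 [[ 613. -220.   15.]
 [ 720. -120.  714.]]
scene disp 5312 164.71470331062312 [[ 350. -500.   15.]
 [ 603. -254.  165.]]
scene all 56009 728.6769935715075 [[ 300. -700.   15.]
 [ 900.  500.  729.]]
t: 1.35
eef_pos: [248.6, 517.8, 230.4]
ee_rot: [1.581, -2.713, 0.001]
contact_force: [0.0, -0.1, -0.5]
grip_width: 85.4
```

```bash
cat >> h.py <<'E'
def goto(p,psi=None):
    T=tool(); d=T[:3,:3].T@(np.array(p,float)-T[:3,3])/10
    y=np.degrees(np.arctan2(T[1,1],T[0,1]))
    print("at",T[:3,3].round(1),"psi_y %.1f"%y,"shift cm",d.round(2),"" if psi is None else "turn %.3f"%(-np.radians((psi-y+180)%360-180)))
E
python3 -m inch '[[[0.4,0,0,0,-0.115],[0.4,0,0,0,-0.115],[0.4,0,0,0,-0.115]]]'
python3 -c "
from h import *
goto((499,335,200),170.3)"
```

```text
t: 1.6
eef_pos: [248.6, 517.7, 230.2]
ee_rot: [2.044, -2.383, 0.001]
contact_force: [-0.3, 0.2, 0.0]
grip_width: 52.6
at [248.6 517.7 230.2] psi_y 171.3 shift cm [ 14.25 -27.53   3.02] turn 0.017
```

```bash
python3 -m inch '[[[0.4,1.78,-3.44,0.38,0],[0.4,1.78,-3.44,0.38,0],[0.4,1.78,-3.44,0.38,0],[0.4,1.78,-3.44,0.38,0],[0.4,1.78,-3.44,0.38,0],[0.4,1.78,-3.44,0.38,0],[0.4,1.78,-3.44,0.38,0],[0.4,1.78,-3.44,0.38,0]]]'
python3 - <<'E'
from h import *
goto((499,335,120),170.3)
g=grab("wrist"); cv2.imwrite("pics/w1.png",g["pixels"][:,:,::-1]); np.savez("w1.npz",c=cloud(g),P=g["P"])
E
```

```text
t: 2.27
eef_pos: [504.4, 336.1, 199.8]
ee_rot: [-2.069, 2.361, 0.005]
contact_force: [0.1, -0.1, 0.3]
grip_width: 51.0
at [504.4 336.1 199.8] psi_y 172.5 shift cm [0.21 0.51 7.98] turn 0.038
```

View pics/w1.png

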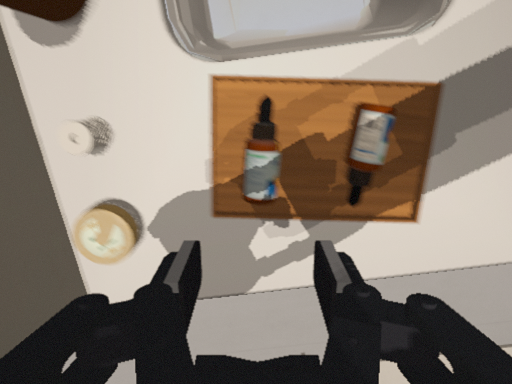

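Bottle A is at foot (263,202), tip (266,99), and B at foot (378,106), tip (354,204). The tray spans x 211 to 440.

Run:
```python
from h import *
g=grab("wrist"); c=cloud(g); im=g["pixels"]; cv2.imwrite("pics/w2.png",cv2.resize(im[60:235,195:455],None,fx=3,fy=3,interpolation=cv2.INTER_CUBIC)[:,:,::-1])
goto((499,335,120),170.3)
def ax(f,t):
    Q=ray(g,[f,t],[19.5,19.5]); d=Q[1]-Q[0]; L=np.linalg.norm(d); print(Q.round(1),"L",L,"dir",np.degrees(np.arctan2(d[1],d[0])),"mid",(Q[0]+d/L*39).round(1))
ax((263,202),(266,98)); ax((378,105),(353,205))
for a in((c[60:235,205:300]),(c[60:235,330:415])):
    s=a.reshape(-1,3); s=s[(s[:,2]>26)&(s[:,2]<50)]; print(len(s),s.mean(0).round(1),np.percentile(s[:,2],[50,98]),cv2.minAreaRect(s[:,:2].astype(np.float32)))
print(ray(g,[(212,76),(440,83),(418,221),(214,216)],[16]*4).round(1))
```

```text
at [506.9 333.4 199. ] psi_y 172.1 shift cm [-0.03  0.81  7.9 ] turn 0.032
[[508.3 367.3  19.5]
 [492.3 268.   19.5]] L 100.54605773737741 dir -99.17953177792677 mid [502.1 328.8  19.5]
[[390.9 288.3  19.5]
 [419.2 382.8  19.5]] L 98.68670324291027 dir 73.32496772328223 mid [402.1 325.6  19.5]
2357 [496.1 334.3  32.7] [33.29958979 36.98853773] ((493.8262023925781, 325.75115966796875), (94.63732147216797, 31.190494537353516), 77.87015533447266)
2487 [395.5 327.   32.9] [33.60166574 37.09007787] ((397.0110778808594, 339.7588195800781), (95.47688293457031, 31.494903564453125), 73.3178939819336)
[[538.3 242.2  16. ]
 [332.6 276.6  16. ]
 [352.8 410.9  16. ]
 [560.2 376.6  16. ]]
```

View pics/w2.png

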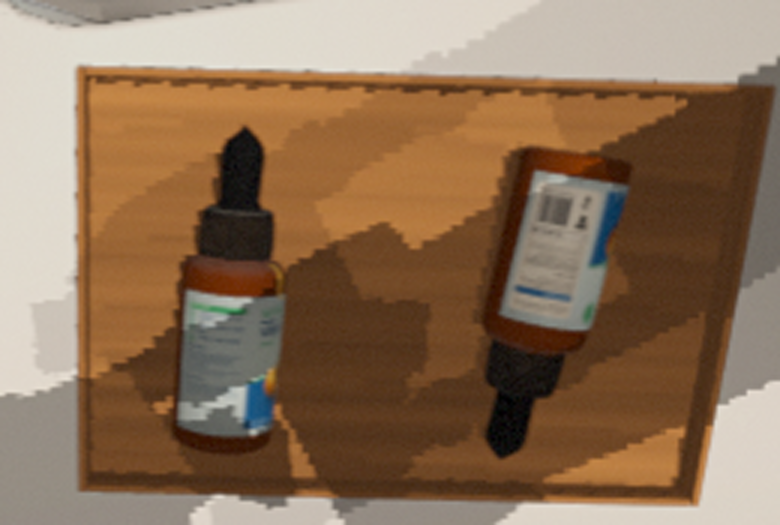

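```bash
python3 -m inch '[[[0.45,0,0.3,3.5,0.015],[0.45,0,0.3,3.5,0.015],[0.45,0,0.2,1.5,0],[0.45,0,0,0,0]]]'
python3 - <<'E'
from h import *
g=grab("wrist"); c=cloud(g); im=g["pixels"]; cv2.imwrite("pics/w3.png",im[:,:,::-1])
goto((499,335,120),170.3)
np.savez("w3.npz",c=c,P=g["P"])
s=c.reshape(-1,3); s=s[(s[:,2]>24)&(s[:,2]<50)&(s[:,0]>455)&(s[:,0]<540)&(s[:,1]>250)&(s[:,1]<400)]
print(len(s),np.percentile(s,[1,99],axis=0).round(1))
# body cross-sections by position along dir
for dd in(-98,-100,-102):
    d=np.array([np.cos(np.radians(dd)),np.sin(np.radians(dd))]);n=np.array([-d[1],d[0]])
    o=np.array([500,333]); a=(s[:,:2]-o)@d; b=(s[:,:2]-o)@n
    print(dd,[(k,len(a[(a>k)&(a<k+8)]),(b[(a>k)&(a<k+8)].min()+b[(a>k)&(a<k+8)].max()).round(1)/2,s[(a>k)&(a<k+8),2].max().round(1)) for k in range(-44,70,8) if ((a>k)&(a<k+8)).sum()>5], a.min(),a.max())
E
```

```text
t: 2.7
eef_pos: [502.4, 334.5, 113.8]
ee_rot: [-2.015, 2.4, 0.0]
contact_force: [-0.6, 0.2, 0.1]
grip_width: 47.3
at [502.8 334.8 115. ] psi_y 170.0 shift cm [ 0.04  0.38 -0.5 ] turn -0.005
4739 [[479.2 279.   24.2]
 [515.3 370.7  37.1]]
-98 [(-44, 104, np.float64(-2.55), np.float64(36.1)), (-36, 424, np.float64(-2.15), np.float64(37.4)), (-28, 444, np.float64(-2.85), np.float64(37.6)), (-20, 458, np.float64(-3.35), np.float64(37.1)), (-12, 473, np.float64(-3.95), np.float64(38.0)), (-4, 488, np.float64(-4.15), np.float64(38.2)), (4, 512, np.float64(-4.75), np.float64(38.2)), (12, 542, np.float64(-5.0), np.float64(37.5)), (20, 428, np.float64(-4.8), np.float64(35.6)), (28, 361, np.float64(-6.15), np.float64(32.3)), (36, 212, np.float64(-5.95), np.float64(31.4)), (44, 167, np.float64(-7.05), np.float64(27.6)), (52, 126, np.float64(-7.45), np.float64(27.8))] -39.45735970317949 59.02077917771428
-100 [(-44, 105, np.float64(-3.35), np.float64(36.1)), (-36, 414, np.float64(-3.3), np.float64(37.4)), (-28, 443, np.float64(-3.65), np.float64(37.6)), (-20, 460, np.float64(-4.05), np.float64(3
[... 430 characters left out ...]
)] -38.968974443868596 59.26296497393731
-102 [(-44, 96, np.float64(-4.2), np.float64(36.1)), (-36, 417, np.float64(-4.5), np.float64(37.4)), (-28, 444, np.float64(-4.4), np.float64(37.6)), (-20, 457, np.float64(-4.6), np.float64(37.2)), (-12, 475, np.float64(-4.5), np.float64(38.0)), (-4, 488, np.float64(-4.25), np.float64(38.2)), (4, 506, np.float64(-4.3), np.float64(38.2)), (12, 534, np.float64(-4.1), np.float64(37.5)), (20, 440, np.float64(-3.75), np.float64(36.4)), (28, 367, np.float64(-4.1), np.float64(32.4)), (36, 218, np.float64(-3.8), np.float64(31.4)), (44, 165, np.float64(-3.6), np.float64(27.6)), (52, 132, np.float64(-3.75), np.float64(27.8))] -38.8053500856375 59.453892320811626
```

View pics/w3.png

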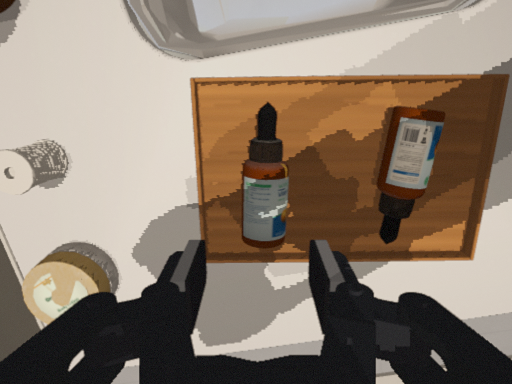

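Close view of bottle A: foot (264,243), tip (267,104), with the tray wall about 40 px (30 mm) left of it. The depth fit gives the axis at direction -101.5° and mid at (496,334).

```bash
python3 -c "
from h import *
goto((496,334,11.5),168.5)"
```

```text
at [502.8 334.8 115. ] psi_y 170.0 shift cm [ 0.26  0.72 10.35] turn 0.027
```

```bash
python3 -m inch '[[[0.45,0.13,0.36,2,0.027],[0.45,0.13,0.36,2.5,0],[0.45,0,0,1.5,0],[0.45,0,0,0,0]]]'
python3 - <<'E'
from h import *
goto((496,334,11.5),168.5)
E
```

```text
t: 3.08
eef_pos: [499.7, 337.5, 61.1]
ee_rot: [-1.975, 2.416, -0.005]
contact_force: [0.2, 0.7, -1.2]
grip_width: 47.2
at [499.7 337.5  61.1] psi_y 168.5 shift cm [0.49 0.37 4.94] turn 0.000
```

```bash
python3 -m inch '[[[0.45,0.49,0.37,1,0],[0.45,0,0,0,0],[0.45,0,0,0,0]]]'
python3 - <<'E'
from h import *
goto((496,334,11.5),168.5)
g=grab("wrist"); im=g["pixels"]; cv2.imwrite("pics/w4.png",im[:,:,::-1])
c=cloud(g)
s=c.reshape(-1,3); s=s[(s[:,2]>24)&(s[:,2]<39)&(s[:,0]>470)&(s[:,0]<525)&(s[:,1]>250)&(s[:,1]<400)]
s=s[s[:,2]<40]; print(len(s),np.percentile(s,[1,99],axis=0).round(1))
E
```

```text
t: 3.33
eef_pos: [497.4, 335.1, 55.0]
ee_rot: [-1.973, 2.41, -0.008]
contact_force: [-0.4, 0.2, 0.5]
grip_width: 47.3
at [497.4 335.1  55. ] psi_y 168.6 shift cm [0.21 0.21 4.34] turn 0.002
7890 [[479.2 278.7  24.2]
 [515.2 370.6  37. ]]
```

View pics/w4.png

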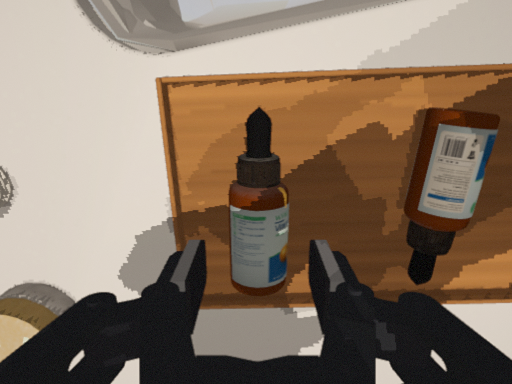

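The fingers are centred on the bottle (bottle at u 260, fingers at 205 and 312). I'll go on down.

```bash
python3 -m inch '[[[0.45,0.21,0.21,1.5,0],[0.45,0.1,0.1,1.5,0],[0.45,0,0,1.0,0],[0.45,0,0,0,0]]]'
python3 -c "
from h import *
goto((496,334,11.5),168.5)"
```

```text
t: 3.72
eef_pos: [498.8, 334.9, 19.4]
ee_rot: [-1.967, 2.402, -0.013]
contact_force: [-0.5, 0.3, -0.0]
grip_width: 46.8
at [498.8 334.9  19.4] psi_y 168.6 shift cm [0.16 0.28 0.78] turn 0.002
```

```bash
python3 -m inch '[[[0.45,0.1,0.3,0.5,0],[0.45,0.1,0.2,0.4,0],[0.45,0,0,0,0]]]'
python3 -c "
from h import *
goto((496,334,11.5),168.5)"
```

```text
t: 3.97
eef_pos: [495.0, 334.7, 11.5]
ee_rot: [-1.965, 2.4, -0.014]
contact_force: [-1.1, 0.1, 0.3]
grip_width: 47.0
at [495.  334.7  11.5] psi_y 168.6 shift cm [ 0.05 -0.11 -0.  ] turn 0.001
```

```bash
python3 -m inch '[[[0.7,0,0,0,0],[0.7,0,0,0,0],[0.7,0,0,0,0],[0.7,0,0,0,0],[0.7,0,0,0,0]]]' 30
python3 -m inch '[[[0.7,0,0,-1,0],[0.7,0,0,-2.5,0],[0.7,0,0,-3.5,0],[0.7,0,0,-3.5,0],[0.7,0,0,-3.5,0],[0.7,0,0,-3.5,0],[0.7,0,0,-3.5,0]]]'
python3 - <<'E'
from h import *
goto((500,330,280),324)
g=grab("wrist"); im=g["pixels"]; cv2.imwrite("pics/w5.png",im[:,:,::-1])
E
```

```text
t: 4.38
eef_pos: [495.8, 335.2, 13.0]
ee_rot: [-1.964, 2.398, -0.015]
contact_force: [0.1, -0.5, -0.6]
grip_width: 30.8
t: 4.97
eef_pos: [481.2, 328.2, 224.2]
ee_rot: [-1.976, 2.414, -0.006]
contact_force: [0.8, -0.1, -0.6]
grip_width: 30.6
at [481.2 328.2 224.2] psi_y 168.6 shift cm [-0.63 -1.9  -5.54] turn -2.712
```

View pics/w5.png

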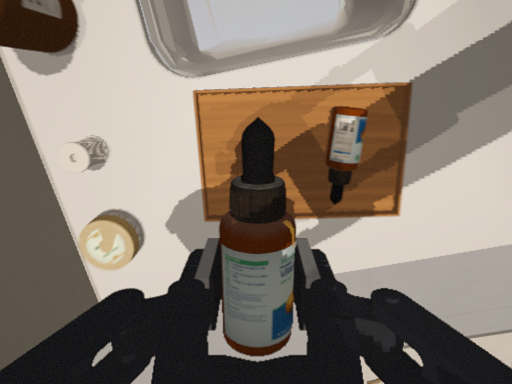

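Bottle A is held straight between the pads, with its dropper towards (258,125).

```bash
python3 -m inch '[[[0.7,0,0,-0.5,-0.123],[0.7,0,0,-0.5,-0.123],[0.7,0,0,-0.5,-0.123],[0.7,0,0,-0.5,-0.123],[0.7,0,0,-0.5,-0.123],[0.7,0,0,-0.5,-0.123],[0.7,0,0,-0.5,-0.123],[0.7,0,0,-0.5,-0.123],[0.7,0,0,-0.5,-0.123],[0.7,0,0,-0.5,-0.123],[0.7,0,0,-0.5,-0.123],[0.7,0,0,-0.5,-0.123]]]'
python3 -m inch '[[[0.7,0,0,0,-0.123],[0.7,0,0,0,-0.123],[0.7,0,0,0,-0.123],[0.7,0,0,0,-0.123],[0.7,0,0,0,-0.123],[0.7,0,0,0,-0.123],[0.7,0,0,0,-0.123],[0.7,0,0,0,-0.123],[0.7,0,0,0,-0.123],[0.7,0,0,0,-0.123]]]'
python3 - <<'E'
from h import *
goto((480,-200,270),324)
print(observe()["qpos"])
g=grab("wrist"); c=cloud(g); T=tool(); t=(c-T[:3,3])@T[:3,:3]
s=t.reshape(-1,3); m=(abs(s[:,1])<14)&(s[:,2]>-45)&(s[:,2]<20)&(s[:,0]>-60)&(s[:,0]<90); s=s[m]
for k in range(-55,80,8):
    q=s[(s[:,0]>k)&(s[:,0]<k+8)]
    if len(q)>10: print(k,len(q),((q[:,1].min()+q[:,1].max())/2).round(1),q[:,1].min().round(1),q[:,1].max().round(1),q[:,2].min().round(1))
E
```

```text
t: 6.02
eef_pos: [315.1, 514.4, 264.9]
ee_rot: [2.853, -1.049, 0.449]
contact_force: [-0.3, 1.3, -0.8]
grip_width: 30.7
t: 6.85
eef_pos: [60.1, 540.0, 117.6]
ee_rot: [2.823, 0.105, 0.867]
contact_force: [0.5, -0.6, -0.8]
grip_width: 30.8
at [ 60.1 540.  117.6] psi_y -89.2 shift cm [34.08 76.1  22.79] turn -0.929
[ 1.55669782  0.40268905  1.66010967 -0.62294317  1.31508682 -2.99439918]
-31 668 -0.9 -14.0 12.1 -27.9
-23 863 -1.0 -13.8 11.8 -28.5
-15 910 -0.8 -14.0 12.3 -28.9
-7 1109 -0.3 -14.0 13.4 -44.1
1 1271 -0.3 -13.9 13.3 -45.0
9 1361 -0.0 -14.0 14.0 -44.9
17 1446 0.0 -14.0 14.0 -42.8
25 1513 -0.5 -14.0 12.9 -29.3
33 1064 -2.7 -14.0 8.5 -25.2
41 1171 -2.8 -14.0 8.4 -25.4
49 623 -2.9 -9.4 3.5 -20.6
57 698 -2.9 -9.2 3.4 -20.4
65 300 -2.8 -8.2 2.7 -19.5
```

The turn ran q6 into its limit because I chose the wrong sense of rotation, and that dragged the arm and tilted the tool. I'll stop and check the state.

Run:
```python
from h import *
s=observe(); print(s["t"],s["qpos"].round(4),s["eef_pos"]); T=tool(); print(T.round(3)); print("tilt deg",np.degrees(np.arccos(-T[2,2])))
g=grab("scene"); cv2.imwrite("pics/s1.png",g["pixels"][:,:,::-1])
```

```text
6.9 [ 1.5635  0.4067  1.6683 -0.62    1.3143 -2.9944] [ 55.62765255 535.25569173 111.76114776]
[[ 8.28000e-01  1.90000e-02  5.61000e-01  5.56280e+01]
 [ 1.33000e-01 -9.78000e-01 -1.62000e-01  5.35256e+02]
 [ 5.45000e-01  2.09000e-01 -8.12000e-01  1.11761e+02]
 [ 0.00000e+00  0.00000e+00  0.00000e+00  1.00000e+00]]
tilt deg 35.72256545662866
```

View pics/s1.png

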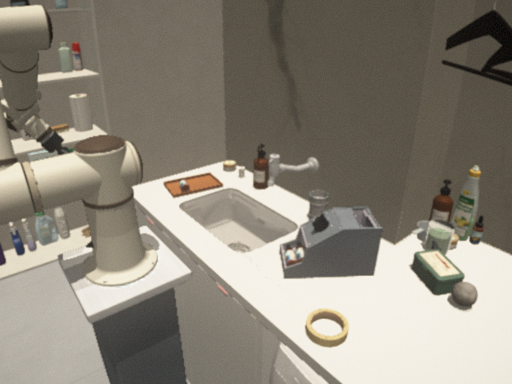

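Tilt is 35.7° with the bottle still held. To undo it I need a kinematic model, so I'll identify one from the known poses.

```bash
cat > kin.py <<'E'
import numpy as np
from scipy.spatial.transform import Rotation as R
from scipy.optimize import least_squares
rz=lambda a:R.from_euler('z',a).as_matrix(); ry=lambda a:R.from_euler('y',a).as_matrix()
C=None
def fk(q,p):
    H,L1,L2,d,L4,a=p
    B=rz(q[0]); U=B@ry(q[1]); F=U@ry(q[2]); W=F@rz(q[3])@ry(q[4]); E=W@rz(q[5])
    x=B@[0,d,H]+U@[0,0,L1]+F@[a,0,L2]+W@[0,0,L4]
    return x,E
E
python3 - <<'E'
from kin import *
from h import *
q0=np.array([.912904,.159061,1.598265,0,1.386228,-.2101]); x0=np.array([248.59,517.79,230.29]); E0=R.from_rotvec([-.697345,-3.062375,.0027953]).as_matrix()
s=observe(); q1=s["qpos"]; x1=s["eef_pos"]; E1=R.from_rotvec(s["ee_rot"]).as_matrix()
for q,E in((q0,E0),(q1,E1)): print((fk(q,[0]*6)[1].T@E).round(3))
def f(p): return np.r_[fk(q0,p)[0]-x0,fk(q1,p)[0]-x1]
for p0 in([150,400,400,120,300,0],[200,400,350,-100,250,50]):
    r=least_squares(lambda p:np.r_[f(p),(p[5])*.01],p0); print(r.x.round(1),f(r.x).round(2))
E
```

```text
[[ 0. -1. -0.]
 [ 1.  0. -0.]
 [ 0. -0.  1.]]
[[ 0. -1. -0.]
 [ 1.  0. -0.]
 [-0. -0.  1.]]
[301.5 369.2 519.2 119.9 305.6  34.4] [-0.06  0.    0.14  0.04 -0.01 -0.14]
[301.5 369.2 519.2 119.9 305.6  34.4] [-0.06  0.    0.14  0.04 -0.01 -0.14]
```

```bash
cat >> h.py <<'E'
def log():
    s=observe(); open("log.txt","a").write(" ".join(map(str,np.r_[s["qpos"],s["eef_pos"],s["ee_rot"]]))+"\n"); return s
E
python3 -c "
from h import *
log(); goto((150,530,300))"
```

```text
at [ 57.6 535.8 113.2] psi_y -89.1 shift cm [17.77  4.58 -9.89]
```

```bash
python3 -m inch '[[[0.7,0,0,0,0.12],[0.7,0,0,0,0.12],[0.7,0,0,0,0.12],[0.7,0,0,0,0.12],[0.7,0,0,0,0.12],[0.7,0,0,0,0.12]]]'
python3 -c "
from h import *
log(); print(tool()[:3,:3].round(3)); goto((150,500,300))"
```

```text
t: 7.45
eef_pos: [58.3, 538.1, 117.4]
ee_rot: [-2.795, 0.97, -0.948]
contact_force: [-0.3, -0.4, -0.5]
grip_width: 31.1
[[ 0.619 -0.551  0.56 ]
 [-0.572 -0.804 -0.159]
 [ 0.538 -0.222 -0.813]]
at [ 58.3 538.1 117.4] psi_y -124.4 shift cm [17.68 -6.04 -9.12]
```

```bash
python3 -m inch '[[[0.7,2.95,-1,-1.52,0],[0.7,2.95,-1,-1.52,0],[0.7,2.95,-1,-1.52,0]]]'
python3 -c "
from h import *
log()"
python3 -m inch '[[[0.7,2.95,-1,-1.52,0],[0.7,2.95,-1,-1.52,0],[0.7,2.95,-1,-1.52,0]]]'
python3 -c "
from h import *
log(); print(observe()['qpos']);goto((150,500,300))"
python3 - <<'E'
from kin import *
D=np.loadtxt("log.txt")
D=np.r_[D,[[.912904,.159061,1.598265,0,1.386228,-.2101,248.59,517.79,230.29,0,0,0],[1.5635,.4067,1.6683,-.62,1.3143,-2.9944,55.63,535.26,111.76,0,0,0]]]
f=lambda p:np.concatenate([fk(d[:6],p)[0]-d[6:9] for d in D])
r=least_squares(f,[150,400,400,120,300,0]); print(r.x.round(2),abs(f(r.x)).max())
r=least_squares(lambda p:f(np.r_[p,0]),[150,400,400,120,300]); print(r.x.round(2),abs(r.fun).max())
E
```

```text
t: 7.7
eef_pos: [104.7, 515.6, 205.8]
ee_rot: [-2.801, 0.979, -0.95]
contact_force: [-0.1, 0.5, -0.4]
grip_width: 31.1
t: 7.95
eef_pos: [154.3, 495.0, 304.4]
ee_rot: [-2.796, 0.986, -0.947]
contact_force: [0.4, 0.8, -1.0]
grip_width: 30.7
[ 1.37762016  0.07219995  1.65812271 -0.61732745  1.49736484 -2.58234655]
at [154.3 495.  304.4] psi_y -125.1 shift cm [-0.79 -0.06  0.03] 
[298.11 385.64 519.1  119.9  305.39  47.76] 0.016178552897251564
[302.16 334.78 515.93 120.37 306.39] 1.7874744823231197
```

The model now fits to 0.02 mm. Next I'll emulate the limited IK to reproduce the drift and plan its reversal.

```bash
cat >> kin.py <<'E'
P=np.array([298.11,385.64,519.1,119.9,305.39,47.76])
TO=rz(np.pi/2)
def FK(q):
    x,E=fk(q,P); return x,E@TO
lo=np.array([-2.91,-.94,.18,-1.29,.17,-3]);hi=np.array([2.91,2.29,2.7,4.43,2.64,3])
vm=np.array([2.57,2.57,3.14,3.14,3.14,3.14])*.7/12
def solve(q,x,E,w,m=0.005,reg=0,box=False):
    def f(k):
        a,B=FK(k); return np.r_[(a-x)/1000*w,R.from_matrix(E@B.T).as_rotvec(),reg*(k-q)]
    l,h=lo+m,hi-m
    if box: l,h=np.maximum(l,q-vm),np.minimum(h,q+vm)
    return least_squares(f,np.clip(q,l+1e-6,h-1e-6),bounds=(l,h),xtol=1e-6,ftol=1e-6).x
def row(q,d,turn,w,**k):
    x,E=FK(q); y=solve(q,x+E@np.array(d),E@rz(turn),w,**k)
    s=np.max(abs(y-q)/vm); return q+(y-q)/max(1,s)
E
cat > t.py <<'E'
from kin import *
q=solve(np.array([.4,.2,1.6,0,1.35,-2.4]),np.array([481.2,328.2,224.2]),R.from_rotvec([-1.976,2.414,-.006]).as_matrix(),10)
print(q.round(3),FK(q)[0])
for w in(.3,1,3,10,30):
  for box in(0,1):
    k=q.copy()
    for i in range(12): k=row(k,[0,0,-5],-.123,w,box=box)
    a,E=FK(k); print(w,box,a.round(0),R.from_matrix(E).as_rotvec().round(2),k.round(2))
    for i in range(10): k=row(k,[0,0,0],-.123,w,box=box)
    a,E=FK(k); print("     ",a.round(0),R.from_matrix(E).as_rotvec().round(2),k.round(2))
E
python3 t.py; echo "obs (315,514,265) (2.853,-1.049,.449); (60,540,117.6) (2.823,.105,.867) 1.557,.403,1.660,-.623,1.315,-2.994"
```

```text
[ 0.39   0.165  1.603  0.003  1.351 -2.554] [481.20000001 328.20000005 224.20000004]
0.3 0 [ 10. 654. 270.] [-3.09  0.51 -0.06] [ 1.39  0.34  1.31 -0.04  1.49 -2.99]
      [-649.  290.  229.] [2.85 1.3  0.09] [ 2.57  0.55  1.1  -0.04  1.53 -2.99]
0.3 1 [ 10. 654. 270.] [-3.09  0.51 -0.06] [ 1.39  0.34  1.31 -0.04  1.49 -2.99]
      [-649.  290.  229.] [2.85 1.3  0.09] [ 2.57  0.55  1.1  -0.04  1.53 -2.99]
1 0 [182. 589. 240.] [ 2.97 -0.82  0.24] [ 1.16  0.3   1.42 -0.16  1.45 -2.99]
      [-275.  507.  101.] [2.93 0.56 0.48] [ 2.01  0.47  1.51 -0.29  1.36 -2.99]
1 1 [182. 589. 240.] [ 2.97 -0.82  0.24] [ 1.16  0.3   1.42 -0.16  1.45 -2.99]
      [-275.  506.  101.] [2.93 0.56 0.48] [ 2.01  0.47  1.51 -0.29  1.36 -2.99]
3 0 [411. 416. 256.] [ 2.67 -1.24  0.55] [ 0.79  0.23  1.52 -0.4   1.43 -2.99]
      [323. 445. 172.] [ 2.57 -0.33  1.06] [ 1.14  0.35  1.71 -0.87  1.34 -2.99]
3 1 [411. 416. 256.] [ 2.67 -1.24  0.55] [ 0.79  0.23  1.52 -0.4   1.43 -2.99]
      [323. 445. 172.] [ 2.57 -0.33  1.06] [ 1.14  0.35  1.71 -0.87  1.34 -2.99]
10 0 [469. 344. 279.] [ 2.55 -1.36  0.65] [ 0.67  0.19  1.53 -0.48  1.43 -2.99]
      [461. 349. 269.] [ 2.35 -0.58  1.24] [ 0.9   0.27  1.7  -1.06  1.38 -2.99]
10 1 [469. 344. 279.] [ 2.55 -1.36  0.65] [ 0.67  0.19  1.53 -0.48  1.43 -2.99]
      [461. 349. 269.] [ 2.35 -0.58  1.24] [ 0.9   0.27  1.7  -1.06  1.38 -2.99]
30 0 [475. 336. 282.] [ 2.54 -1.37  0.66] [ 0.65  0.19  1.53 -0.49  1.43 -2.99]
      [474. 337. 281.] [ 2.32 -0.61  1.26] [ 0.87  0.26  1.69 -1.08  1.39 -2.99]
30 1 [475. 336. 282.] [ 2.54 -1.37  0.66] [ 0.65  0.19  1.53 -0.49  1.43 -2.99]
      [474. 337. 281.] [ 2.32 -0.61  1.26] [ 0.87  0.26  1.69 -1.08  1.39 -2.99]
obs (315,514,265) (2.853,-1.049,.449); (60,540,117.6) (2.823,.105,.867) 1.557,.403,1.660,-.623,1.315,-2.994
```

```bash
cat > t2.py <<'E'
from kin import *
q=np.array([0.39,.165,1.603,.003,1.351,-2.554])
for w in(1.6,1.8,2,2.2):
    k=q.copy()
    for i in range(12): k=row(k,[0,0,-5],-.123,w)
    a,E=FK(k); print(w,a.round(0),R.from_matrix(E).as_rotvec().round(2))
    for i in range(10): k=row(k,[0,0,0],-.123,w)
    a,E=FK(k); print("     ",a.round(0),R.from_matrix(E).as_rotvec().round(2),k.round(2))
tilt=lambda k:np.degrees(np.arccos(-FK(k)[1][2,2]))
rng=np.random.default_rng(0)
q0=np.array([1.3776,.0722,1.6581,-.6173,1.4974,-2.5823]); w=1.8
for lim in(2.994,-2.994):
    k0=q0.copy(); k0[5]=lim
    best=[]
    for n in range(60):
        d=rng.normal(size=3); d*=rng.choice([0,10,20,38])/np.linalg.norm(d); t=rng.choice([.123,.06,0])*np.sign(lim)
        k=k0.copy()
        for i in range(8): k=row(k,d,t,w)
        best.append((tilt(k),d.round(0),t,k.round(2),FK(k)[0].round()))
    best.sort(key=lambda b:b[0]); print(lim,tilt(k0))
    for b in best[:6]: print(b)
E
python3 t2.py
```

```text
1.6 [300. 516. 238.] [ 2.84 -1.03  0.39]
      [ 36. 531.  90.] [2.82 0.1  0.77] [ 1.57  0.44  1.66 -0.56  1.31 -2.99]
1.8 [327. 496. 240.] [ 2.81 -1.08  0.42]
      [107. 521. 100.] [2.77 0.   0.84] [ 1.47  0.42  1.68 -0.63  1.31 -2.99]
2 [349. 477. 243.] [ 2.77 -1.12  0.45]
      [164. 508. 113.] [ 2.73 -0.08  0.89] [ 1.39  0.41  1.69 -0.69  1.32 -2.99]
2.2 [366. 461. 246.] [ 2.75 -1.15  0.48]
      [209. 494. 126.] [ 2.69 -0.15  0.94] [ 1.32  0.4   1.7  -0.74  1.32 -2.99]
2.994 35.45487510242173
(np.float64(16.535623534905774), array([-33.,  -3., -18.]), np.float64(0.123), array([ 1.13, -0.13,  1.47, -0.28,  1.72,  2.99]), array([178., 454., 459.]))
(np.float64(20.001880235938067), array([-10.,   2.,  -2.]), np.float64(0.123), array([ 0.88, -0.26,  1.73, -0.29,  1.48,  2.99]), array([279., 388., 390.]))
(np.float64(20.70842011679747), array([ -9., -16.,  -8.]), np.float64(0.123), array([ 1.04,  0.29,  1.06, -0.35,  1.7 ,  2.99]), array([316., 570., 453.]))
(np.float64(20.93707420281452), array([-4., -8., -5.]), np.float64(0.123), array([ 0.94,  0.02,  1.38, -0.33,  1.58,  2.99]), 
[... 580 characters left out ...]
float64(-0.0), array([ 1.39,  0.28,  1.45, -0.62,  1.5 , -2.98]), array([165., 572., 287.]))
(np.float64(35.45487510241647), array([-1., -0., 10.]), np.float64(-0.0), array([ 1.3 ,  0.1 ,  1.77, -0.64,  1.34, -2.97]), array([192., 485., 234.]))
(np.float64(35.45487510241931), array([-7.,  1., -7.]), np.float64(-0.0), array([ 1.52,  0.12,  1.59, -0.6 ,  1.6 , -2.89]), array([ 76., 508., 314.]))
(np.float64(35.45487510242173), array([-0., -0.,  0.]), np.float64(-0.0), array([ 1.38,  0.07,  1.66, -0.62,  1.5 , -2.99]), array([154., 495., 304.]))
(np.float64(35.45487510242173), array([-0., -0.,  0.]), np.float64(-0.0), array([ 1.38,  0.07,  1.66, -0.62,  1.5 , -2.99]), array([154., 495., 304.]))
```

Simulation reproduces the drift, and it predicts that pushing the opposite q6 limit brings the tilt back. I'll turn there.

```bash
for i in 1 2 3; do python3 -m inch '[[[0.7,0,0,0,0.124],[0.7,0,0,0,0.124],[0.7,0,0,0,0.124],[0.7,0,0,0,0.124],[0.7,0,0,0,0.124],[0.7,0,0,0,0.124],[0.7,0,0,0,0.124],[0.7,0,0,0,0.124],[0.7,0,0,0,0.124],[0.7,0,0,0,0.124],[0.7,0,0,0,0.124],[0.7,0,0,0,0.124]]]' | grep -v ee_rot; done
python3 -c "
from h import *
log(); print(observe()['qpos'])"
```

```text
t: 8.95
eef_pos: [167.6, 496.9, 334.3]
contact_force: [-0.7, 0.7, -0.5]
grip_width: 30.8
t: 9.95
eef_pos: [175.7, 495.6, 350.5]
contact_force: [0.6, 0.8, -0.6]
grip_width: 30.9
t: 10.95
eef_pos: [183.7, 493.6, 366.7]
contact_force: [0.1, -0.1, -1.7]
grip_width: 30.8
[ 1.31820225  0.00266869  1.60411972 -0.60849803  1.52238172  1.80337395]
```

```bash
cat > t3.py <<'E'
from kin import *
import sys
tilt=lambda k:np.degrees(np.arccos(-FK(k)[1][2,2]))
rng=np.random.default_rng(1)
k0=np.array(eval(sys.argv[1])); w=1.7; k0[5]=2.994
res=[]
for n in range(150):
    d=rng.normal(size=3); d*=rng.choice([0,5,10,20,30])/np.linalg.norm(d); d=d.round(); t=.124
    k=k0.copy()
    for i in range(16):
        k=row(k,d,t,w); res.append((tilt(k),i+1,d,k.round(2),FK(k)[0].round()))
res=[r for r in res if r[4][2]>200]
res.sort(key=lambda b:b[0]+.3*b[1])
for b in res[:8]: print(b)
print([ (r[0].round(1),r[1],r[3]) for r in sorted(res,key=lambda b:b[1]) if abs(r[2]).sum()==0][::20])
E
python3 t3.py "[1.318,.0027,1.604,-.6085,1.5224,1.8]"
```

```text
(np.float64(10.91912297468552), 16, array([-18.,  24.,  -1.]), array([-0.17, -0.93,  2.11,  0.14,  1.83,  2.99]), array([250., 122., 384.]))
(np.float64(11.15914677193425), 16, array([-18.,  23.,  -5.]), array([-0.19, -0.93,  1.93,  0.14,  2.  ,  2.99]), array([222., 119., 471.]))
(np.float64(11.536055676519677), 15, array([-18.,  24.,  -1.]), array([-0.06, -0.93,  2.12,  0.11,  1.78,  2.99]), array([249., 138., 379.]))
(np.float64(11.938248068100627), 15, array([-18.,  23.,  -5.]), array([-0.07, -0.93,  1.96,  0.11,  1.93,  2.99]), array([224., 134., 457.]))
(np.float64(13.211994687382546), 11, array([-22., -19.,   8.]), array([ 0.75,  0.27,  1.23, -0.04,  1.41,  2.99]), array([435., 552., 359.]))
(np.float64(12.533931422779998), 14, array([-18.,  24.,  -1.]), array([ 0.05, -0.93,  2.13,  0.07,  1.74,  2.99]), array([246., 153., 375.]))
(np.float64(13.835045666538162), 10, array([-22., -19.,   8.]), array([ 0.8 ,  0.25,  1.25, -0.1 ,  1.42,  2.99]), array([413., 552., 364.]))
(np.float64(13.579103098805703), 11, array([-18., -21.,  11.]), array([ 0.73,  0.38,  1.12, -0.05,  1.4 ,  2
[... 599 characters left out ...]
59, -0.32,  1.48,  2.99])), (np.float64(23.3), 8, array([ 0.72, -0.26,  1.61, -0.26,  1.48,  2.99])), (np.float64(22.4), 9, array([ 0.63, -0.29,  1.62, -0.21,  1.48,  2.99])), (np.float64(21.8), 10, array([ 0.54, -0.32,  1.64, -0.15,  1.47,  2.99])), (np.float64(21.4), 11, array([ 0.45, -0.36,  1.66, -0.09,  1.48,  2.99])), (np.float64(21.3), 12, array([ 0.35, -0.39,  1.68, -0.03,  1.48,  2.99])), (np.float64(21.4), 13, array([ 0.26, -0.43,  1.71,  0.03,  1.49,  2.99])), (np.float64(21.7), 14, array([ 0.16, -0.46,  1.74,  0.1 ,  1.5 ,  2.99])), (np.float64(22.2), 15, array([ 0.06, -0.5 ,  1.77,  0.16,  1.51,  2.99])), (np.float64(22.9), 16, array([-0.05, -0.53,  1.8 ,  0.22,  1.54,  2.99]))]
```

```bash
python3 -m inch '[[[0.7,0,0,0,0.12],[0.7,0,0,0,0.12],[0.7,0,0,0,0.12],[0.7,0,0,0,0.12],[0.7,0,0,0,0.12],[0.7,0,0,0,0.12],[0.7,0,0,0,0.12],[0.7,0,0,0,0.12],[0.7,0,0,0,0.12]]]'
python3 -c "
from h import *
log(); print(observe()['qpos'])"
```

```text
t: 11.7
eef_pos: [189.5, 491.6, 378.9]
ee_rot: [2.889, -0.015, 0.885]
contact_force: [0.5, -0.1, -1.1]
grip_width: 30.8
[ 1.30517122 -0.01176224  1.59427269 -0.60551857  1.528029    2.90365289]
```

```bash
cat > t4.py <<'E'
from kin import *
tilt=lambda k:np.degrees(np.arccos(-FK(k)[1][2,2]))
w=1.7
k0=np.array([1.3052,-.0118,1.5943,-.6055,1.528,2.9036])
for i in range(13): k0=row(k0,[0,0,0],.124,w)
print(k0.round(2),FK(k0)[0].round(),tilt(k0))
k0[5]=2.5
# radial in world
for hz in(-20,-10,0,10,20):
  for rad in(-35,):
    k=k0.copy(); out=[]
    for i in range(36):
        x,E=FK(k); u=np.array([np.cos(k[0]),np.sin(k[0]),0]); d=E.T@(u*rad+[0,0,hz])
        k=row(k,d,0,w)
        if i%5==4: out.append((i+1,round(tilt(k),1),FK(k)[0].round(),k.round(2)))
    print("hz",hz); [print("  ",*o) for o in out]
E
python3 t4.py
```

```text
[ 0.3  -0.41  1.69  0.01  1.49  2.99] [411. 256. 476.] 21.838888829505056
hz -20
   5 21.4 [249. 211. 378.] [ 0.34 -0.93  2.15 -0.01  1.55  2.53]
   10 17.8 [151. 236. 297.] [ 0.8  -0.93  2.3  -0.21  1.55  2.99]
   15 13.7 [124. 212. 208.] [ 0.82 -0.93  2.46 -0.22  1.52  2.99]
   20 12.4 [ 90. 175.  93.] [ 0.81 -0.93  2.68 -0.22  1.42  2.99]
   25 14.0 [ 62. 157.  61.] [ 0.83 -0.8   2.69 -0.2   1.4   2.99]
   30 18.2 [ 40. 140.  -6.] [ 0.82 -0.45  2.7  -0.2   1.17  2.99]
   35 22.0 [  -6.   92. -119.] [ 0.73  0.18  2.7  -0.26  0.64  2.99]
hz -10
   5 21.8 [244. 204. 426.] [ 0.3  -0.93  2.06  0.01  1.64  2.5 ]
   10 18.4 [132. 223. 409.] [ 0.82 -0.93  2.08 -0.22  1.75  2.97]
   15 15.1 [ 92. 193. 412.] [ 0.91 -0.93  2.06 -0.26  1.9   2.99]
   20 15.0 [ 58. 160. 420.] [ 0.97 -0.93  2.05 -0.29  2.05  2.99]
   25 18.1 [ 28. 126. 433.] [ 1.04 -0.93  2.03 -0.33  2.19  2.99]
   30 22.8 [ -0.  91. 451.] [ 1.12 -0.93  2.01 -0.37  2.33  2.99]
   35 27.9 [-25.  56. 475.] [ 1.2  -0.93  1.98 -0.41  2.47  2.99]
hz 0
   5 21.8 [244. 204. 476.] [ 0.3  -0.87  1.93  0.01  1.7   2.5 ]
   10 19.5 [109. 
[... 639 characters left out ...]
3  2.63  2.8 ]
   25 29.4 [ -59. -190.  781.] [ 1.21 -0.93  0.92 -1.1   2.64  2.31]
   30 35.5 [-110. -264.  793.] [ 1.1  -0.93  0.69 -1.28  2.63  1.95]
   35 42.0 [-161. -290.  794.] [ 1.   -0.93  0.52 -1.28  2.64  1.79]
hz 20
   5 21.8 [244. 204. 576.] [ 0.3  -0.75  1.66  0.01  1.84  2.5 ]
   10 21.8 [ 76. 152. 676.] [ 0.3  -0.9   1.44  0.01  2.22  2.51]
   15 21.8 [-91.  99. 776.] [ 0.3  -0.85  0.99  0.01  2.62  2.51]
   20 28.5 [-138.   26.  792.] [ 0.58 -0.89  0.9  -0.15  2.63  2.61]
   25 35.9 [-161.  -48.  806.] [ 0.73 -0.92  0.79 -0.34  2.63  2.56]
   30 43.4 [-173. -128.  822.] [ 0.82 -0.92  0.63 -0.58  2.63  2.39]
   35 50.4 [-182. -221.  841.] [ 0.88 -0.84  0.35 -0.94  2.63  2.05]
```

```bash
cat > t5.py <<'E'
from kin import *
import sys
from multiprocessing import Pool
tilt=lambda k:np.degrees(np.arccos(-FK(k)[1][2,2]))
w=1.7
K=np.array([1.3052,-.0118,1.5943,-.6055,1.528,2.9036])
X0,E0=FK(K)
def job(seed):
    rng=np.random.default_rng(seed); res=[]
    for n in range(60):
        lim=rng.choice([2.994,-2.994,0])
        r=rng.uniform(300,750);a=rng.uniform(-1.3,1.6);x=np.array([r*np.cos(a),r*np.sin(a),rng.uniform(280,600)])
        best=None
        # solve ignoring yaw: target yaw such that q6=lim : iterate
        E=E0;k=K.copy();k[0]=a;k[3]=0;ok=False
        for it in range(6):
            k[5]=0; kk=solve(k,x,E,5,m=0)
            y,B=FK(kk)
            if np.linalg.norm(y-x)>2 or np.linalg.norm(R.from_matrix(B@E.T).as_rotvec())>.01: 
                E=E@rz(rng.uniform(-3,3)); continue
            ok=True;break
        if not ok: continue
        k=kk; k[5]=lim
        mag=rng.choice([0,10,20,30,40]) if lim else 40
        d=rng.normal(size=3); d*=mag/np.linalg.norm(d); d=d.round(); t=.124*np.sign(lim)
        k1=k.copy()
        for i in range(24):
            k1=row(k1,d,t,w); p=FK(k1)[0]
            if p[2]<250 or np.hypot(*p[:2])<220 : break
            if i%2==1: res.append((tilt(k1),i+1,x.round(),k.round(2),d,k1.round(2),p.round()))
    return res
if __name__=="__main__":
    with Pool() as p: res=sum(p.map(job,range(32)),[])
    res.sort(key=lambda b:b[0]+.2*b[1])
    print(len(res))
    for b in res[:14]: print(*b)
E
nproc; time python3 t5.py
```

```text
4
14305
7.7216046828132345 14 [112. 620. 320.] [ 1.48  0.35  1.3  -0.6   1.57  2.99] [-29.   6.   4.] [ 0.76 -0.21  1.77  0.02  1.45  2.99] [260. 420. 330.]
8.559012411872805 12 [112. 620. 320.] [ 1.48  0.35  1.3  -0.6   1.57  2.99] [-29.   6.   4.] [ 0.88 -0.11  1.66 -0.08  1.47  2.99] [254. 459. 343.]
10.289971206573119 16 [112. 620. 320.] [ 1.48  0.35  1.3  -0.6   1.57  2.99] [-29.   6.   4.] [ 0.62 -0.32  1.89  0.13  1.44  2.99] [263. 384. 315.]
10.383544465817879 18 [ 34. 313. 344.] [ 1.62 -0.44  2.02 -0.59  1.71  2.99] [-17.  10.   2.] [-0.21 -0.93  2.22  0.11  1.72  2.99] [271. 100. 328.]
12.120477360220747 10 [112. 620. 320.] [ 1.48  0.35  1.3  -0.6   1.57  2.99] [-29.   6.   4.] [ 1.01 -0.    1.55 -0.19  1.5   2.99] [241. 498. 353.]
11.891166966919407 12 [ 58. 471. 400.] [ 1.56 -0.04  1.58 -0.6   1.7   2.99] [-25. -12.  11.] [ 0.77 -0.12  1.7  -0.03  1.36  2.99] [308. 450. 331.]
11.203107935321624 16 [ 34. 313. 344.] [ 1.62 -0.44  2.02 -0.59  1.71  2.99] [-17.  10.   2.] [-0.   -0.93  2.22  0.03  1.67  2.99] [259. 130. 329.]
12.363908262444726 12 [ 121. -350.  398.] [-2.11 -
[... 351 characters left out ...]
.65 -0.11  1.73  0.09  1.31  2.99] [338. 442. 309.]
13.833122436725525 10 [ 58. 471. 400.] [ 1.56 -0.04  1.58 -0.6   1.7   2.99] [-25. -12.  11.] [ 0.89 -0.12  1.66 -0.15  1.41  2.99] [275. 459. 351.]
13.974698407604523 10 [ 121. -350.  398.] [-2.11 -0.63  2.03  0.6   1.9  -2.99] [ 20. -32.  14.] [-1.31  0.25  1.32  0.13  1.37 -2.99] [ 329. -614.  328.]
13.336884479850005 14 [ 34. 313. 344.] [ 1.62 -0.44  2.02 -0.59  1.71  2.99] [-17.  10.   2.] [ 0.21 -0.93  2.22 -0.06  1.63  2.99] [242. 156. 332.]
13.773891402607 14 [ 121. -350.  398.] [-2.11 -0.63  2.03  0.6   1.9  -2.99] [ 20. -32.  14.] [-1.15  0.63  0.9  -0.09  1.39 -2.99] [ 415. -707.  290.]
real	4m27.628s
user	15m34.109s
sys	0m0.467s
```

```bash
cat >> kin.py <<'E'
from scipy.optimize import lsq_linear
def jac(q):
    H,L1,L2,d,L4,a=P
    B=rz(q[0]);U=B@ry(q[1]);F=U@ry(q[2]);G=F@rz(q[3]);W=G@ry(q[4])
    p1=B@[0,d,H];p2=p1+U@[0,0,L1];p3=p2+F@[a,0,L2];p=p3+W@[0,0,L4]
    J=np.zeros((6,6))
    for i,(z,o) in enumerate([(np.array([0,0,1.]),np.zeros(3)),(B[:,1],p1),(U[:,1],p2),(F[:,2],p3),(G[:,1],p3),(W[:,2],p)]):
        J[:3,i]=np.cross(z,p-o);J[3:,i]=z
    return J,p,W@rz(q[5])@TO
def frow(q,d,t,w=1.7):
    J,p,E=jac(q); x=p+E@np.asarray(d,float); Et=E@rz(t); k=q.copy()
    for _ in range(2):
        J,p,E=jac(k); e=np.r_[(x-p)/1000*w,R.from_matrix(Et@E.T).as_rotvec()]
        J=J.copy();J[:3]*=w/1000
        l,h=lo+.005-k,hi-.005-k
        k=k+lsq_linear(J,e,bounds=(np.minimum(l,-1e-9),np.maximum(h,1e-9)),method='bvls').x
    s=np.max(abs(k-q)/vm); return q+(k-q)/max(1,s)
def zt(k): return -FK(k)[1][2,2]
def tilt(k): return np.degrees(np.arccos(min(1,zt(k))))
E
cat > t6.py <<'E'
from kin import *
from scipy.optimize import minimize
import time
from multiprocessing import Pool
K=np.array([1.3052,-.0118,1.5943,-.6055,1.528,2.9036]); X0,E0=FK(K)
def sim(v,n=14):
    k=solve(K,X0+v[:3],E0,5,m=0); k[5]=2.994
    ks=[k]
    for i in range(n): k=frow(k,np.clip(v[3:6] if i<n//2 else v[6:9],-40,40),.124); ks.append(k)
    return ks
def cost(v):
    ks=sim(v); p=FK(ks[-1])[0]; return tilt(ks[-1])+.05*max(0,250-p[2])+.002*np.abs(v[:3]).max()
def run(s):
    rng=np.random.default_rng(s)
    v0=np.r_[-77,128,-59,-29,6,4,-29,6,4]+rng.normal(size=9)*np.r_[60,60,60,6,6,6,6,6,6]*(s>0)
    r=minimize(cost,v0,method="Nelder-Mead",options=dict(maxfev=250,initial_simplex=v0+np.vstack([np.zeros(9),np.diag([50]*3+[12]*6)]))); return r.fun,r.x
if __name__=="__main__":
    t=time.time(); print(cost(np.r_[-77,128,-59,-29,6,4,-29,6,4]),time.time()-t)
    with Pool(4) as p: rs=p.map(run,range(8))
    rs.sort(key=lambda r:r[0])
    for f,x in rs[:4]:
        ks=sim(x); print(f,x.round(),(X0+x[:3]).round()); print([round(tilt(k),1) for k in ks],ks[-1].round(2),FK(ks[-1])[0].round())
E
time python3 t6.py
```

```text
7.365051652464651 0.14851689338684082
0.24483541401609202 [-122.   17.  -49.  -38.   23.   -9.  -42.   31.    7.] [ 68. 508. 330.]
[np.float64(31.4), np.float64(29.1), np.float64(26.8), np.float64(24.6), np.float64(22.4), np.float64(20.3), np.float64(18.4), np.float64(16.7), np.float64(15.0), np.float64(12.5), np.float64(9.9), np.float64(7.4), np.float64(4.9), np.float64(2.4), np.float64(0.0)] [ 0.41 -0.94  2.15 -0.    1.93  3.  ] [128. 187. 359.]
0.24624972678455764 [-123.  114. -122.  -33.   27.   -2.  -32.   33.   -1.] [ 67. 606. 257.]
[np.float64(30.3), np.float64(27.9), np.float64(25.4), np.float64(23.0), np.float64(20.5), np.float64(18.1), np.float64(15.8), np.float64(13.6), np.float64(12.0), np.float64(10.6), np.float64(9.6), np.float64(7.3), np.float64(4.8), np.float64(2.4), np.float64(0.0)] [ 0.53 -0.94  2.24 -0.    1.84  3.  ] [114. 206. 314.]
0.33139194478327766 [ -77.  165. -109.  -41.    2.    4.  -35.   20.    6.] [113. 657. 270.]
[np.float64(32.3), np.float64(30.0), np.float64(27.7), np.float64(25.5), np.float64(23.3), np.float64(21.2), np.float64(19.1), np.float64(17.0), np.float64(14.9), np.float64(12.7), np.float64(10.3), np.float64(7.9), np.float64(5.3), np.float64(2.7), np.float64(0.0)] [ 0.95 -0.05  1.74 -0.    1.45  3.  ] [190. 468. 270.]
0.33262836793572065 [-97. 166. -91. -39.   2.  11. -32.  18.   5.] [ 93. 657. 288.]
[np.float64(32.4), np.float64(30.2), np.float64(28.1), np.float64(26.0), np.float64(23.9), np.float64(21.7), np.float64(19.6), np.float64(17.4), np.float64(15.2), np.float64(12.9), np.float64(10.4), np.float64(7.9), np.float64(5.3), np.float64(2.7), np.float64(0.0)] [ 0.93 -0.02  1.74 -0.    1.42  3.  ] [201. 473. 255.]
real	1m23.922s
user	3m21.938s
sys	0m0.624s
```

A two-phase push at the limit gets the tilt to 0 in simulation, from about (93,657,288). I'll check that space is free.

Run:
```python
from h import *
for n in("scene","top"):
    c=cloud(grab(n)).reshape(-1,3)
    m=(c[:,0]>-300)&(c[:,0]<350)&(c[:,1]>560)&(c[:,1]<1100)&(c[:,2]>60)
    t=c[m]; print(n,len(t)); 
    if len(t): print(np.percentile(t,[0,5,50,95,100],axis=0).round())
goto((93,657,288))
```

```text
scene 0
top 0
at [189.5 491.7 379. ] psi_y -92.3 shift cm [-12.56 -17.07   0.16]
```

```bash
python3 -m inch '[[[0.7,-2.1,-2.85,0,0],[0.7,-2.1,-2.85,0,0],[0.7,-2.1,-2.85,0,0],[0.7,-2.1,-2.85,0,0],[0.7,-2.1,-2.85,0,0],[0.7,-2.1,-2.85,0,0]]]'
python3 -c "
from h import *
s=log(); print(repr(s['qpos']))"
```

```text
t: 12.3
eef_pos: [115.1, 662.3, 316.5]
ee_rot: [2.887, 0.083, 0.84]
contact_force: [0.6, 0.0, 0.4]
grip_width: 30.9
array([ 1.46846745,  0.46146907,  1.1555805 , -0.57786706,  1.58933448,
        2.99034251])
```

```bash
cat > mpc.py <<'E'
from kin import *
import sys
from h import observe
from scipy.optimize import minimize
K=observe()["qpos"].copy(); print("q",K.round(3),"tilt",round(tilt(K),2),FK(K)[0].round())
n=int(sys.argv[1]); n1=max(1,n//2); v0=np.array(eval(sys.argv[2]),float)
def clip(d):
    m=np.linalg.norm(d); return d*min(1,40/m) if m else d
def sim(v):
    k=K.copy(); ks=[k]
    for i in range(n): k=frow(k,clip(v[:3] if i<n1 else v[3:6]),.124); ks.append(k)
    return ks
def cost(v):
    ks=sim(v); p=FK(ks[-1])[0]; return tilt(ks[-1])+.02*max(0,230-p[2])+.01*max(0,300-np.hypot(*p[:2]))
r=minimize(cost,v0,method="Nelder-Mead",options=dict(maxfev=300,initial_simplex=v0+np.vstack([np.zeros(6),np.diag([10]*6)])))
ks=sim(r.x); print(r.fun,clip(r.x[:3]).round(1),clip(r.x[3:]).round(1)); print([round(float(tilt(k)),1) for k in ks],ks[-1].round(2),FK(ks[-1])[0].round())
E
python3 mpc.py 14 "[-37,2,11,-32,18,5]"
```

```text
q [ 1.468  0.461  1.156 -0.578  1.589  2.99 ] tilt 33.31 [115. 662. 316.]
0.02803230220865066 [-33.2  -3.2  22.1] [-39.5   6.2   1.9]
[33.3, 31.2, 29.1, 26.9, 24.6, 22.4, 20.1, 17.8, 15.4, 13.0, 10.6, 8.1, 5.5, 2.8, 0.0] [ 1.    0.45  1.24 -0.    1.45  3.  ] [263. 636. 230.]
```

```bash
python3 -m inch '[[[0.7,-3.3,-0.3,2.2,0.124],[0.7,-3.3,-0.3,2.2,0.124],[0.7,-3.3,-0.3,2.2,0.124],[0.7,-3.3,-0.3,2.2,0.124]]]'
python3 mpc.py 10 "[-33,-3,22,-39,6,2]"
```

```text
t: 12.63
eef_pos: [187.4, 696.2, 275.5]
ee_rot: [2.964, -0.131, 0.631]
contact_force: [0.0, 0.7, -0.4]
grip_width: 30.9
q [ 1.319  0.577  1.034 -0.432  1.554  2.99 ] tilt 24.8 [187. 696. 276.]
0.11704238607655139 [-35.1  -0.2  19.2] [-39.6   4.6  -3.3]
[24.8, 22.6, 20.3, 18.0, 15.6, 13.1, 10.6, 8.1, 5.5, 2.8, 0.1] [ 1.02  0.5   1.18 -0.    1.46  3.  ] [264. 655. 229.]
```

Tilt dropped from 33.3° to 24.8°, as predicted. Continuing.

```bash
python3 -m inch '[[[0.7,-3.5,0,1.9,0.124],[0.7,-3.5,0,1.9,0.124],[0.7,-3.5,0,1.9,0.124],[0.7,-3.5,0,1.9,0.124],[0.7,-3.9,0.4,0,0.124]]]'
python3 mpc.py 6 "[-35,0,15,-39,6,2]"
```

```text
t: 13.05
eef_pos: [258.4, 699.0, 227.5]
ee_rot: [3.024, -0.39, 0.333]
contact_force: [-0.4, -0.2, -2.6]
grip_width: 31.1
q [ 1.149  0.643  0.994 -0.23   1.514  2.99 ] tilt 13.17 [258. 699. 227.]
0.0 [-33.9 -11.1  -0.6] [-27.6  21.8  -0.3]
[13.2, 11.0, 8.9, 6.8, 4.7, 2.4, 0.0] [0.96 0.48 1.19 0.   1.47 3.  ] [295. 634. 238.]
```

```bash
python3 -m inch '[[[0.7,-3.4,-1.1,0,0.124],[0.7,-3.4,-1.1,0,0.124],[0.7,-3.4,-1.1,0,0.124]]]'
python3 mpc.py 3 "[-34,0,0,-34,10,0]"
```

```text
t: 13.3
eef_pos: [295.1, 721.5, 234.8]
ee_rot: [3.042, -0.531, 0.169]
contact_force: [-0.3, 1.2, -0.4]
grip_width: 30.9
q [ 1.075  0.737  0.83  -0.119  1.586  2.99 ] tilt 6.87 [295. 721. 235.]
0.0 [-5.4 35.   4.3] [-37.6  12.5  -5.4]
[6.9, 5.1, 2.6, 0.0] [ 0.96  0.49  1.17 -0.    1.49  3.  ] [302. 636. 244.]
```

```bash
python3 -m inch '[[[0.7,-0.5,3.5,0.4,0.124],[0.7,-3.8,1.2,-0.5,0.124]]]'
python3 mpc.py 2 "[-34,0,0,-34,10,0]"; python3 mpc.py 1 "[-34,0,0,-34,10,0]"
```

```text
t: 13.47
eef_pos: [310.3, 659.4, 221.6]
ee_rot: [3.035, -0.664, 0.056]
contact_force: [-1.7, -2.0, -2.4]
grip_width: 30.8
q [ 0.985  0.587  1.07  -0.046  1.503  2.99 ] tilt 2.84 [310. 659. 222.]
0.6724786622131146 [39.1  7.6 -3.2] [ -6.9 -30.1 -25.4]
[2.8, 1.9, 0.7] [0.86 0.61 0.98 0.   1.56 3.  ] [391. 633. 252.]
q [ 0.985  0.587  1.07  -0.046  1.503  2.99 ] tilt 2.84 [310. 659. 222.]
0.8990365151251655 [-38.4   5.7  -9.8] [-25.8   6.2   7.1]
[2.8, 0.9] [ 0.96  0.54  1.12 -0.    1.5   3.  ] [308. 646. 230.]
```

```bash
python3 -m inch '[[[0.7,-3.8,0.6,-1,0.124]]]'
python3 mpc.py 1 "[-34,0,0,-34,10,0]"
python3 -m inch '[[[0.7,0,0,0,0]]]' >/dev/null; python3 mpc.py 1 "[-34,0,0,-34,10,0]"
```

```text
t: 13.55
eef_pos: [309.5, 642.8, 225.8]
ee_rot: [3.036, -0.719, -0.009]
contact_force: [0.6, -0.2, -0.2]
grip_width: 30.7
q [ 9.540e-01  5.400e-01  1.128e+00 -2.000e-03  1.496e+00  2.990e+00] tilt 1.28 [309. 643. 226.]
1.4215756998040003 [39.3  5.5 -4.8] [-35. -18.  -7.]
[1.3, 1.4] [0.87 0.51 1.16 0.01 1.49 3.  ] [354. 610. 230.]
q [ 9.490e-01  5.360e-01  1.132e+00 -2.000e-03  1.497e+00  2.987e+00] tilt 1.38 [312. 640. 226.]
1.4788243145489997 [39.3  5.9 -4.5] [-33.2 -14.8 -16.6]
[1.4, 1.5] [0.86 0.51 1.16 0.01 1.49 3.  ] [356. 607. 230.]
```

Tilt is back to 1.4° and the bottle is still held. I'll turn to -36° the right way, with q6 decreasing.

```bash
python3 -m inch '[[[0.7,0,0,-0.5,-0.12],[0.7,0,0,-0.5,-0.12],[0.7,0,0,-0.5,-0.12],[0.7,0,0,-0.5,-0.12],[0.7,0,0,-0.5,-0.12],[0.7,0,0,-0.5,-0.12],[0.7,0,0,-0.5,-0.12],[0.7,0,0,-0.5,-0.12],[0.7,0,0,-0.5,-0.12],[0.7,0,0,-0.5,-0.12],[0.7,0,0,-0.5,-0.12],[0.7,0,0,-0.5,-0.12]]]'
python3 -c "
from h import *
print(observe()['qpos'].round(3)); goto((500,-390,330),-36.3)"
```

```text
t: 14.63
eef_pos: [317.7, 642.3, 294.9]
ee_rot: [2.718, 1.548, -0.015]
contact_force: [0.2, -0.2, -0.4]
grip_width: 31.0
[ 0.947  0.518  1.024 -0.009  1.614  1.482]
at [317.7 642.3 294.9] psi_y -30.7 shift cm [-79.52  68.37  -1.81] turn 0.098
```

```bash
for i in 1 2; do python3 -m inch '[[[0.7,-2.95,2.53,-0.07,0],[0.7,-2.95,2.53,-0.07,0],[0.7,-2.95,2.53,-0.07,0],[0.7,-2.95,2.53,-0.07,0],[0.7,-2.95,2.53,-0.07,0],[0.7,-2.95,2.53,-0.07,0],[0.7,-2.95,2.53,-0.07,0],[0.7,-2.95,2.53,-0.07,0],[0.7,-2.95,2.53,-0.07,0],[0.7,-2.95,2.53,-0.07,0],[0.7,-2.95,2.53,-0.07,0],[0.7,-2.95,2.53,-0.07,0]]]' | head -2; python3 -c "
from h import *
print(observe()['qpos'].round(3)); goto((500,-390,330),-36.3)"; done
```

```text
t: 15.63
eef_pos: [416.8, 177.5, 317.4]
[ 0.144 -0.226  1.803 -0.014  1.546  0.613]
at [416.8 177.5 317.4] psi_y -26.8 shift cm [-46.88  33.06  -0.48] turn 0.165
t: 16.63
eef_pos: [542.7, -299.2, 353.5]
[-0.704  0.184  1.331  0.01   1.574 -0.28 ]
at [ 542.7 -299.2  353.5] psi_y -24.3 shift cm [-10.02  -0.29   2.39] turn 0.210
```

```bash
python3 -m inch '[[[0.7,-2.5,0,0.6,0.1],[0.7,-2.5,0.2,0.6,0.1],[0.7,-2.5,0.4,0.6,0.01],[0.7,-1.5,0.5,0.3,0],[0.7,0,0,0,0],[0.7,0,0,0,0]]]' | head -2
python3 - <<'E'
from h import *
from kin import tilt
print(observe()['qpos'].round(3),tilt(observe()["qpos"]),tool()[:3,2]); goto((500,-390,330),-36.3)
g=grab("wrist"); cv2.imwrite("pics/w6.png",g["pixels"][:,:,::-1])
E
```

```text
t: 17.13
eef_pos: [506.8, -397.2, 335.1]
[-0.859  0.245  1.296  0.015  1.542 -0.228] 3.4516431091892548 [ 0.0493606  -0.03447182 -0.99818597]
at [ 506.8 -397.2  335.1] psi_y -36.2 shift cm [ 0.18 -1.    0.45] turn 0.002
```

View pics/w6.png

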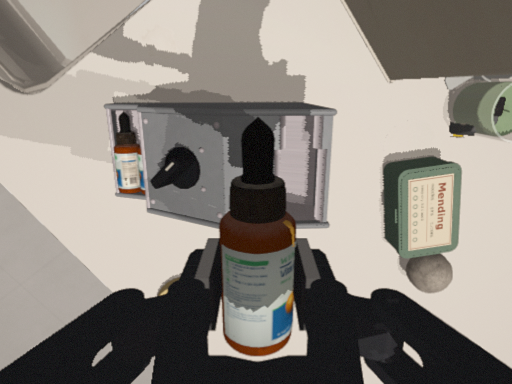

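The wrist view shows the dispenser with its outlet dropper up and the held bottle's dropper up too, so they point the same way. The mouth is at about (290,165), partly hidden by the bottle. Next I'll fit the dispenser pose.

```bash
cat > fit.py <<'E'
from h import *
import sys
def hmap(g,o=(502.5,-396.3),yaw=-36.4,name=None):
    c=cloud(g).reshape(-1,3); col=g["pixels"].reshape(-1,3)
    a=np.radians(yaw); ex=np.array([np.cos(a),np.sin(a)]); ey=np.array([-ex[1],ex[0]])
    p=np.c_[(c[:,:2]-o)@ex,(c[:,:2]-o)@ey,c[:,2]]
    m=(p[:,0]>-185)&(p[:,0]<110)&(abs(p[:,1])<80)&(p[:,2]>-5)&(p[:,2]<175)
    p=p[m];col=col[m]
    im=np.zeros((320,590,3),np.uint8); hm=np.full((320,590),np.nan)
    u=((p[:,0]+185)*2).astype(int); v=((80-p[:,1])*2).astype(int)
    ordr=np.argsort(p[:,2]); 
    for i in ordr: im[v[i]:v[i]+2,u[i]:u[i]+2]=col[i]; hm[v[i]:v[i]+2,u[i]:u[i]+2]=p[i,2]
    if name:
        h=cv2.applyColorMap(np.nan_to_num(hm*255/170).clip(0,255).astype(np.uint8),cv2.COLORMAP_JET)
        cv2.imwrite(name,np.vstack([im[:,:,::-1],h])[:, :])
    return p
if __name__=="__main__":
    p=hmap(grab("wrist"),name="pics/hm_w.png"); d=p[abs(p[:,2]-157)<3.5]; np.save("pw.npy",p)
    print(len(d),np.percentile(d,[.5,99.5],axis=0).round(1),np.median(d[:,2]))
    p=hmap(grab("top"),name="pics/hm_t.png"); d=p[abs(p[:,2]-157)<3.5]; np.save("pt.npy",p)
    print(len(d),np.percentile(d,[.5,99.5],axis=0).round(1),np.median(d[:,2]))
E
python3 fit.py
```

```text
4827 [[-81.6 -60.1 153.6]
 [ 84.8  58.  160.3]] 156.58989777819517
520 [[-78.7 -14.1 153.5]
 [ 86.1  60.7 160.3]] 156.06314610352524
```

View pics/hm_w.png

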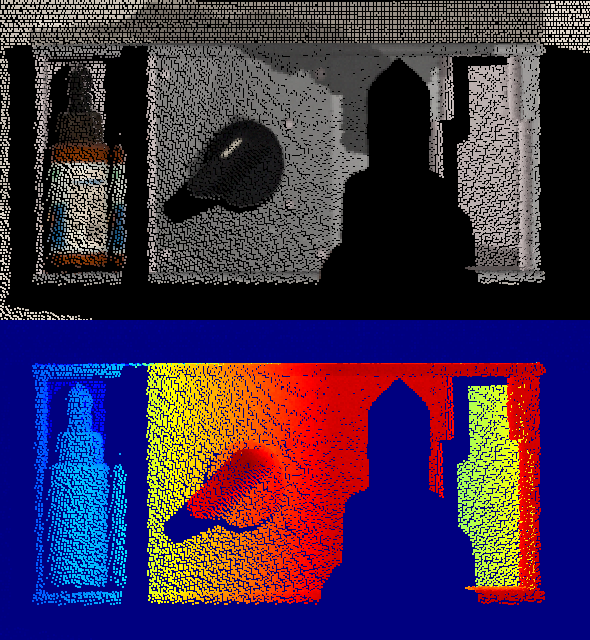

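View pics/hm_t.png

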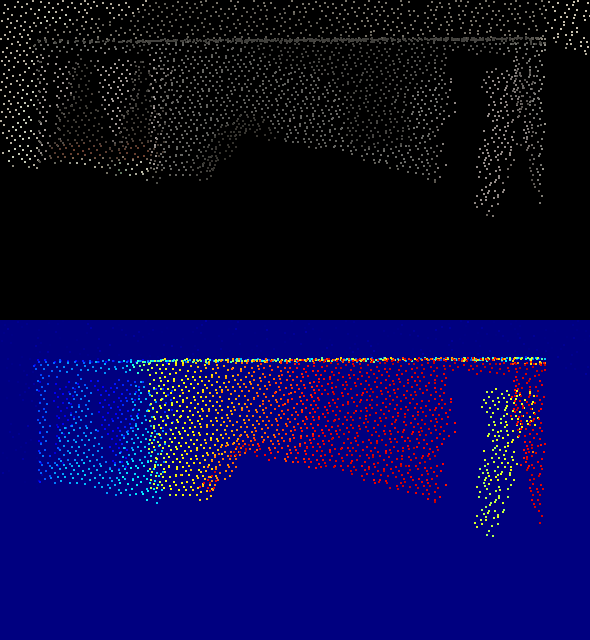

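The maps put the dispenser edges at map y +58.5/-61.5 and x -168.5/+87.5. The mouth is around map x 30–75, y -54 to +54. Now I'll measure the held bottle in the tool frame and look at the mouth edges closely.

Run:
```python
from h import *
g=grab("wrist"); c=cloud(g); T=tool(); t=(c-T[:3,3])@T[:3,:3]; s=t.reshape(-1,3)
m=(abs(s[:,1])<17)&(s[:,2]>-34)&(s[:,2]<10)&(s[:,0]>-60)&(s[:,0]<90)
pix=np.indices((384,512)).reshape(2,-1)[:,m]; s=s[m]
mm=(pix[1]>215)&(pix[1]<300)&(pix[0]>115)&(pix[0]<352); s=s[mm]
print("x range",np.sort(s[:,0])[[0,20,60]],np.sort(s[:,0])[[-60,-20,-1]])
for k in range(-48,80,8):
    q=s[(s[:,0]>k)&(s[:,0]<k+8)]
    if len(q)>10: print(k,len(q),"yc",((q[:,1].min()+q[:,1].max())/2).round(1),"w",(q[:,1].max()-q[:,1].min()).round(1),"ztop",np.percentile(q[:,2],2).round(1))
im=g["pixels"]; cv2.imwrite("pics/w7.png",cv2.resize(im[85:245,90:350],None,fx=3,fy=3,interpolation=cv2.INTER_CUBIC)[:,:,::-1])
# deck edge fits in map frame
p=np.load("pw.npy"); d=p[(p[:,2]>20)]
for side in(1,-1):
    P=[]
    for x in range(-60,85,6):
        q=d[(d[:,0]>x)&(d[:,0]<x+6)]
        P.append((x+3,np.percentile(q[:,1],99.5 if side>0 else .5)))
    P=np.array(P); f=np.polyfit(P[:,0],P[:,1],1); print(side,"slope deg",np.degrees(f[0]),"y0",f[1], P[:,1].round(1))
q=p[(p[:,2]>152)&(p[:,0]>60)]; print([np.percentile(q[(q[:,1]>y)&(q[:,1]<y+10),0],[1,99]).round(1) for y in range(-58,55,10)])
```

```text
x range [-38.67125172 -36.75839598 -35.81314483] [61.38872027 62.48074179 63.52582499]
-40 459 yc -1.4 w 31.1 ztop -23.4
-32 988 yc -0.9 w 32.2 ztop -24.2
-24 1071 yc -0.9 w 32.2 ztop -24.5
-16 1183 yc -1.3 w 31.3 ztop -30.3
-8 1391 yc -1.0 w 31.1 ztop -31.7
0 1486 yc -1.0 w 31.3 ztop -31.8
8 1584 yc -0.0 w 33.9 ztop -27.3
16 1849 yc -0.7 w 32.1 ztop -24.8
24 1084 yc -0.8 w 23.3 ztop -20.8
32 1280 yc -0.8 w 23.2 ztop -20.4
40 633 yc -0.9 w 13.4 ztop -15.9
48 677 yc -0.8 w 12.8 ztop -16.4
56 474 yc -0.8 w 12.6 ztop -15.8
1 slope deg 0.149214449887577 y0 58.23143564434349 [58.1 58.1 58.1 58.2 58.2 58.1 58.2 58.2 58.2 58.2 58.2 58.2 58.3 58.3
 58.3 58.3 58.3 58.4 58.4 58.4 58.4 58.4 58.4 58.4 58.6]
-1 slope deg -0.286323094821349 y0 -29.495438407112466 [-60.3 -60.2 -60.  -60.3 -60.2 -59.3 -48.7 -41.5  -7.4  -4.4  38.6  45.6
  49.1  43.8  -2.1  -6.3  -1.1 -27.6 -55.5 -60.8 -60.3 -61.3 -59.3 -59.5
 -60.4]
[array([60.5, 86.1]), array([76.5, 84.2]), array([76.7, 84.6]), array([76.4, 84. ]), array([76.6, 84.6]), array([76.5, 84.4]), array([76.6, 84.3]), array([72.2, 84.5]), array([70.8, 84.4]), array([70.4, 84.3]), array([70.6, 84.2]), array([60.3, 87. ])]
```

View pics/w7.png

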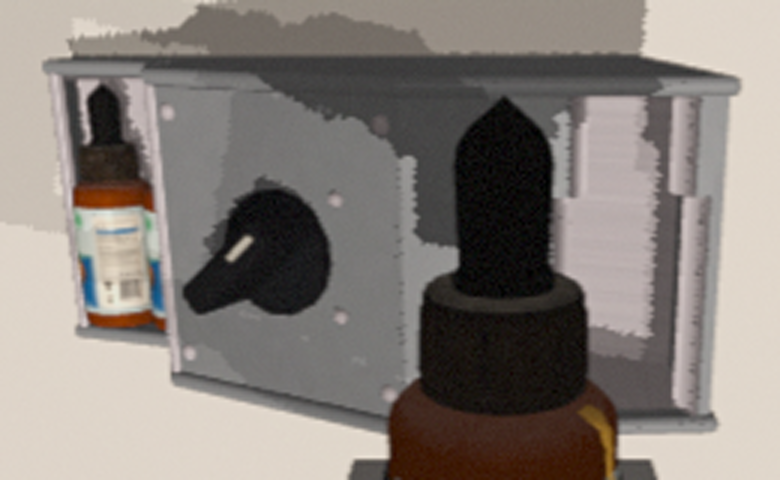

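Run:
```python
import numpy as np
p=np.load("pw.npy")
for y0,y1 in((24,32),(32,40),(40,48),(-50,-40),(-40,-20)):
    q=p[(p[:,1]>y0)&(p[:,1]<y1)&(p[:,0]>10)&(p[:,0]<90)]
    print(y0,[(x,len(s),s[:,2].min().round(),s[:,2].max().round()) for x in range(14,90,4) for s in [q[(q[:,0]>=x)&(q[:,0]<x+4)]] if len(s)])
print("rear rim by x, y ends")
for x in range(44,88,4):
    q=p[(p[:,0]>x)&(p[:,0]<x+4)&(p[:,2]>150)]; 
    if len(q): y=np.sort(q[:,1]); gaps=np.where(np.diff(y)>6)[0]; print(x,[(y[i].round(1),y[i+1].round(1)) for i in gaps])
```

```text
24 [(30, 33, np.float64(155.0), np.float64(158.0)), (34, 34, np.float64(155.0), np.float64(159.0)), (38, 24, np.float64(147.0), np.float64(155.0)), (46, 6, np.float64(93.0), np.float64(95.0)), (50, 23, np.float64(93.0), np.float64(97.0)), (54, 27, np.float64(95.0), np.float64(98.0)), (58, 30, np.float64(96.0), np.float64(101.0)), (62, 32, np.float64(99.0), np.float64(102.0)), (66, 37, np.float64(100.0), np.float64(152.0)), (70, 80, np.float64(102.0), np.float64(159.0)), (74, 56, np.float64(105.0), np.float64(158.0)), (78, 36, np.float64(155.0), np.float64(158.0)), (82, 22, np.float64(155.0), np.float64(157.0))]
32 [(26, 9, np.float64(156.0), np.float64(158.0)), (30, 37, np.float64(155.0), np.float64(158.0)), (34, 33, np.float64(155.0), np.float64(158.0)), (38, 24, np.float64(147.0), np.float64(155.0)), (46, 7, np.float64(93.0), np.float64(95.0)), (50, 27, np.float64(92.0), np.float64(96.0)), (54, 25, np.float64(95.0), np.float64(99.0)), (58, 26, np.float64(96.0), np.float64(101.0)), (62, 27, np.float64(98.0), np.float64(102.0)), (66, 54, np.float64(101.0), np.float64(152.0)), (70, 74
[... 1628 characters left out ...]
oat64(99.0), np.float64(102.0)), (66, 62, np.float64(100.0), np.float64(104.0)), (70, 62, np.float64(101.0), np.float64(107.0)), (74, 160, np.float64(104.0), np.float64(156.0)), (78, 170, np.float64(106.0), np.float64(158.0)), (82, 48, np.float64(116.0), np.float64(158.0))]
rear rim by x, y ends
44 []
48 []
52 [(np.float64(-55.1), np.float64(52.5))]
56 [(np.float64(-55.2), np.float64(52.4))]
60 [(np.float64(-55.3), np.float64(52.4))]
64 [(np.float64(-55.2), np.float64(52.5))]
68 [(np.float64(-55.2), np.float64(20.5))]
72 [(np.float64(-12.4), np.float64(-4.9))]
76 []
80 []
84 [(np.float64(-41.7), np.float64(-34.2)), (np.float64(-26.5), np.float64(-16.9)), (np.float64(-7.9), np.float64(-1.4))]
```

The mouth in map coordinates spans x 37–74 for the cap part, rear edge 79 for the body, and y -55.2 to 52.5. Its lengths of 37 and 107.7 mm match the spec. The bottle mid sits at tool (0.4,-0.9) with its underside 8.6 mm below the TCP. Target TCP is (539.8,-440.8).

```bash
python3 -c "
from h import *
goto((539.8,-440.8,195),-36.3)"
```

```text
at [ 507.5 -395.8  335.4] psi_y -36.1 shift cm [-1.75  4.4  14.33] turn 0.003
```

```bash
python3 -m inch '[[[0.7,-0.9,2.2,1.5,0],[0.7,-0.85,2.2,2.5,0],[0.7,0,0,3,0],[0.7,0,0,3,0],[0.7,0,0,2,0],[0.7,0,0,0.8,0],[0.7,0,0,0,0]]]'
python3 -c "
from h import *
goto((539.8,-440.8,180),-36.3)"
```

```text
t: 17.92
eef_pos: [547.8, -435.9, 212.8]
ee_rot: [2.732, 1.415, 0.051]
contact_force: [-0.5, 0.0, -1.4]
grip_width: 30.4
at [ 547.8 -435.9  212.8] psi_y -35.2 shift cm [-0.86 -0.61  3.24] turn 0.018
```

```bash
python3 -m inch '[[[0.7,-0.9,-0.6,1,0.018],[0.7,-0.2,-0.2,1,0],[0.7,0,0,0.5,0],[0.7,0,0,0,0],[0.7,0,0,0,0]]]' | head -2
python3 - <<'E'
from h import *
from kin import tilt
goto((539.8,-440.8,165),-36.3); print(tool()[:3,2].round(3))
g=grab("wrist"); cv2.imwrite("pics/w8.png",g["pixels"][:,:,::-1])
E
```

```text
t: 18.33
eef_pos: [539.8, -440.4, 192.9]
at [ 539.8 -440.4  192.9] psi_y -36.0 shift cm [-0.03 -0.2   2.78] turn 0.005
[ 0.065 -0.047 -0.997]
```

View pics/w8.png

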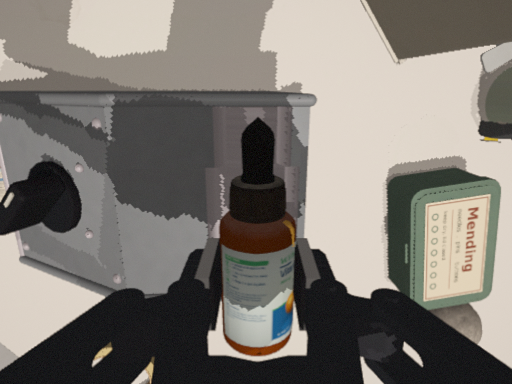

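The dropper (258,150) lies between the cap-part edges (213 to 290). I'll refine numerically from this closer view.

```bash
cat > mouth.py <<'E'
from fit import *
g=grab("wrist"); p=hmap(g,name="pics/hm_now.png")
for y0,y1 in((24,32),(32,40),(40,48),(-50,-40)):
    q=p[(p[:,1]>y0)&(p[:,1]<y1)&(p[:,0]>10)&(p[:,0]<90)]
    print(y0,[(x,s[:,2].min().round(),s[:,2].max().round()) for x in range(26,84,3) for s in [q[(q[:,0]>=x)&(q[:,0]<x+3)]] if len(s)])
for x in range(58,76,4):
    q=p[(p[:,0]>x)&(p[:,0]<x+4)&(p[:,2]>151)]
    if len(q): y=np.sort(q[:,1]); gaps=np.where(np.diff(y)>6)[0]; print(x,[(y[i].round(1),y[i+1].round(1)) for i in gaps],y[0],y[-1])
c=cloud(g); T=tool(); s=((c-T[:3,3])@T[:3,:3])[115:352,215:300].reshape(-1,3)
s=s[(abs(s[:,1])<17)&(s[:,2]>-34)&(s[:,2]<5)&(s[:,0]>-60)&(s[:,0]<70)]
print("bottle x",s[:,0].min(),s[:,0].max(), "dropper yc",(lambda q:(q.min()+q.max())/2)(s[(s[:,0]>44)&(s[:,0]<58),1]),"cap yc",(lambda q:(q.min()+q.max())/2)(s[(s[:,0]>28)&(s[:,0]<38),1]))
E
python3 mouth.py
```

```text
24 [(26, np.float64(155.0), np.float64(158.0)), (29, np.float64(154.0), np.float64(158.0)), (32, np.float64(155.0), np.float64(159.0)), (35, np.float64(154.0), np.float64(159.0)), (38, np.float64(89.0), np.float64(155.0)), (41, np.float64(88.0), np.float64(149.0)), (44, np.float64(90.0), np.float64(94.0)), (47, np.float64(92.0), np.float64(95.0)), (50, np.float64(93.0), np.float64(97.0)), (68, np.float64(147.0), np.float64(153.0)), (71, np.float64(105.0), np.float64(158.0)), (74, np.float64(104.0), np.float64(158.0)), (77, np.float64(155.0), np.float64(158.0)), (80, np.float64(155.0), np.float64(158.0)), (83, np.float64(155.0), np.float64(158.0))]
32 [(26, np.float64(154.0), np.float64(158.0)), (29, np.float64(155.0), np.float64(158.0)), (32, np.float64(155.0), np.float64(158.0)), (35, np.float64(154.0), np.float64(158.0)), (38, np.float64(89.0), np.float64(155.0)), (41, np.float64(88.0), np.float64(149.0)), (44, np.float64(91.0), np.float64(93.0)), (47, np.float64(92.0), np.float64(95.0)), (50, np.float64(92.0), np.float64(97.0)), (53, np.float64(94.0), np.float64(98.0)), (56, np.fl
[... 876 characters left out ...]
7.0), np.float64(100.0)), (62, np.float64(98.0), np.float64(102.0)), (65, np.float64(100.0), np.float64(103.0)), (68, np.float64(101.0), np.float64(152.0)), (71, np.float64(102.0), np.float64(158.0)), (74, np.float64(104.0), np.float64(159.0)), (77, np.float64(155.0), np.float64(158.0)), (80, np.float64(155.0), np.float64(158.0)), (83, np.float64(155.0), np.float64(158.0))]
-50 []
58 [] 52.71046928323102 58.610753332725174
62 [] 52.73287288463662 58.18959874667826
66 [] 52.736994367881906 58.19710547766403
70 [] 20.411664740548595 58.22366259829849
74 [] -8.64331249454476 58.24574623668431
bottle x -38.08255299796281 63.87172843960566 dropper yc -0.8074928076721117 cap yc -0.8046676310641594
```

```bash
python3 -m inch '[[[0.7,0,-0.15,1.5,0.005],[0.7,0,-0.1,1,0],[0.7,0,0,0,0]]]' | head -2
python3 -c "
from h import *
goto((540.5,-440.8,160),-36.3)"
```

```text
t: 18.68
eef_pos: [541.3, -441.5, 170.8]
at [ 541.3 -441.5  170.8] psi_y -36.2 shift cm [ 0.01 -0.2   1.07] turn 0.001
```

```bash
python3 -m inch '[[[0.7,0,-0.2,0.7,0],[0.7,0,0,0.4,0],[0.7,0,0,0,0],[0.7,0,0,0,0]]]'
python3 -c "
from h import *
goto((540.5,-440.8,159),-36.3); print(tool()[:3,2].round(3))"
```

```text
t: 19.02
eef_pos: [540.8, -441.0, 159.7]
ee_rot: [2.731, 1.386, 0.059]
contact_force: [-0.8, 0.2, -0.4]
grip_width: 30.8
at [ 540.8 -441.   159.7] psi_y -36.2 shift cm [ 0.   -0.04  0.06] turn 0.002
[ 0.07  -0.053 -0.996]
```

```bash
python3 -m inch '[[[0.35,0,0,0,0],[0.35,0,0,0,0],[0.35,0,0,0,0],[0.35,0,0,0,0]]]'
python3 - <<'E'
from h import *
g=grab("wrist"); cv2.imwrite("pics/w9.png",g["pixels"][:,:,::-1]); goto((540,-441,230))
E
```

```text
t: 19.35
eef_pos: [541.4, -441.9, 161.5]
ee_rot: [2.728, 1.384, 0.06]
contact_force: [-0.3, -0.5, -0.2]
grip_width: 55.5
at [ 541.5 -441.9  161.6] psi_y -36.2 shift cm [-0.03  0.45 -6.83]
```

View pics/w9.png

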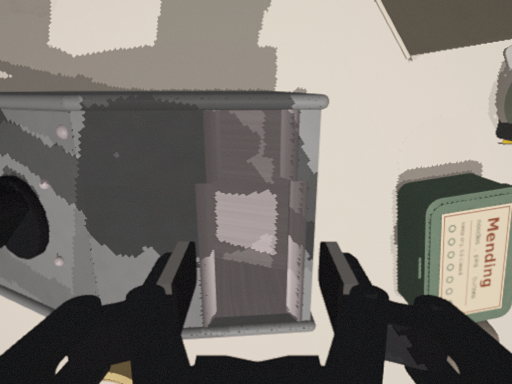

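Bottle A has dropped through. The mouth is empty, at (200–300, 105–320), and the fingers are clear at (190,260) and (330,260). I'll lift and go for B.

```bash
python3 -m inch '[[[0.35,0,0.2,-2,0],[0.35,0,0.2,-3.5,0],[0.35,0,0.2,-3.5,0],[0.35,0,0.2,-3.5,0],[0.35,0,0.2,-3,0]]]' | head -2
python3 -c "
from h import *
goto((395,331,290),-16); print(tool()[:3,2].round(3))"
```

```text
t: 19.82
eef_pos: [535.2, -435.7, 311.0]
at [ 535.2 -435.7  311. ] psi_y -36.2 shift cm [ 53.57 -56.62  -1.73] turn -0.353
[ 0.058 -0.039 -0.998]
```

```bash
python3 -m inch '[[[0.35,2.68,-2.83,-0.2,0],[0.35,2.68,-2.83,-0.2,0],[0.35,2.68,-2.83,-0.1,0],[0.35,2.68,-2.83,-0.1,0],[0.35,2.68,-2.83,-0.1,0],[0.35,2.68,-2.83,-0.1,0],[0.35,2.68,-2.83,-0.1,0],[0.35,2.68,-2.83,-0.1,0],[0.35,2.68,-2.83,-0.1,0],[0.35,2.68,-2.83,-0.1,0]]]' | head -2
python3 -c "
from h import *
goto((395,331,270),-16); print(tool()[:3,2].round(3))"
```

```text
t: 20.65
eef_pos: [466.9, -49.4, 311.8]
at [466.9 -49.4 311.8] psi_y -37.0 shift cm [ 26.07 -28.9    1.17] turn -0.366
[ 0.082 -0.063 -0.995]
```

```bash
python3 -m inch '[[[0.35,2.65,-2.95,0.1,0],[0.35,2.65,-2.95,0.1,0],[0.35,2.65,-2.95,0.1,0],[0.35,2.65,-2.95,0.1,0],[0.35,2.65,-2.95,0.1,0],[0.35,2.65,-2.95,0.1,0],[0.35,2.65,-2.95,0.1,0],[0.35,2.65,-2.95,0.1,0],[0.35,1,-1,0.1,-0.12],[0.35,0,0,1,-0.12],[0.35,0,0,1,-0.12]]]' | head -2
python3 -c "
from h import *
goto((395,331,200),-16); print(tool()[:3,2].round(3),observe()['qpos'].round(3))"
```

```text
t: 21.57
eef_pos: [400.3, 297.4, 262.6]
at [400.3 297.4 262.6] psi_y -15.4 shift cm [ 3.26 -2.1   5.98] turn 0.011
[ 0.101 -0.056 -0.993] [ 0.455 -0.099  1.802 -0.097  1.373  0.742]
```

```bash
python3 -m inch '[[[0.4,1.2,-1.2,3,0.01],[0.4,1.2,-1.2,3,0],[0.4,1,-0.9,3,0],[0.4,0,0,2.5,0],[0.4,0,0,1,0],[0.4,0,0,0,0]]]' | head -2
python3 - <<'E'
from h import *
goto((395,331,115),-16); print(tool()[:3,2].round(3),observe()['grip_width'])
g=grab("wrist"); c=cloud(g); im=g["pixels"]; cv2.imwrite("pics/w10.png",im[:,:,::-1])
s=c.reshape(-1,3); s=s[(s[:,2]>24)&(s[:,2]<45)&(s[:,0]>350)&(s[:,0]<440)&(s[:,1]>270)&(s[:,1]<410)]
for dd in(72,74,76):
    d=np.array([np.cos(np.radians(dd)),np.sin(np.radians(dd))]);n=np.array([-d[1],d[0]])
    o=np.array([395,331]); a=(s[:,:2]-o)@d; b=(s[:,:2]-o)@n
    print(dd,[(k,(b[(a>k)&(a<k+8)].min()+b[(a>k)&(a<k+8)].max()).round(1)/2) for k in range(-44,70,8) if ((a>k)&(a<k+8)).sum()>5], a.min(),a.max(),s[:,2].max())
E
```

```text
t: 22.07
eef_pos: [391.3, 335.8, 131.5]
at [391.3 335.8 131.5] psi_y -15.5 shift cm [-0.33  0.28  1.71] turn 0.009
[ 0.108 -0.052 -0.993] 51.21351517774596
72 [(-44, np.float64(0.8)), (-36, np.float64(0.4)), (-28, np.float64(1.1)), (-20, np.float64(0.85)), (-12, np.float64(1.1)), (-4, np.float64(1.05)), (4, np.float64(1.7)), (12, np.float64(1.45)), (20, np.float64(1.05)), (28, np.float64(1.7)), (36, np.float64(2.0)), (44, np.float64(2.65)), (52, np.float64(2.5))] -38.33975128034122 59.63036458034386 38.09068161997871
74 [(-44, np.float64(2.05)), (-36, np.float64(1.55)), (-28, np.float64(1.9)), (-20, np.float64(1.45)), (-12, np.float64(1.45)), (-4, np.float64(1.15)), (4, np.float64(1.45)), (12, np.float64(1.0)), (20, np.float64(1.05)), (28, np.float64(0.6)), (36, np.float64(0.75)), (44, np.float64(0.7)), (52, np.float64(1.0))] -38.29574817661917 59.741663879149506 38.09068161997871
76 [(-44, np.float64(2.15)), (-36, np.float64(2.75)), (-28, np.float64(2.7)), (-20, np.float64(2.0)), (-12, np.float64(1.8)), (-4, np.float64(1.25)), (4, np.float64(1.25)), (12, np.float64(0.55)), (20, np.float64(0.7)), (28, np.float64(-0.4)), (36, np.float64(-0.55)), (44, np.float64(-1.05)), (52, np.float64(-0.9))] -38.48628945936547 59.791922679048795 38.09068161997871
```

View pics/w10.png

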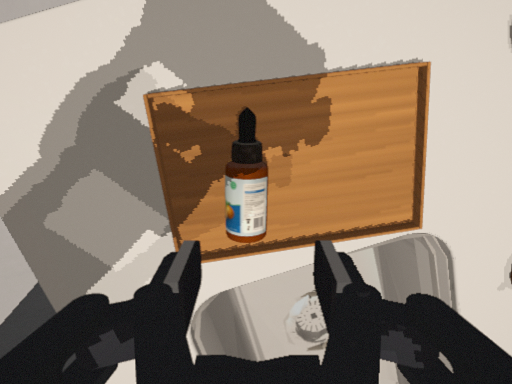

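Bottle B is at foot (247,240), dropper (247,110), direction 73.2° and mid (394,332). The tray wall is clear of both fingers. I'll go down.

```bash
python3 -c "
from h import *
goto((395,331.6,50),-16.8)"
python3 -m inch '[[[0.45,0,0.1,2.5,0.022],[0.45,-0.2,0.1,2.5,0],[0.45,-0.2,0,2,0],[0.45,0,0,0.8,0],[0.45,0,0,0,0]]]' | head -2;python3 -c "
from h import *
goto((395,331.6,12),-16.8)"
```

```text
at [391.7 336.  132.6] psi_y -15.5 shift cm [-0.17 -0.55  8.25] turn 0.023
t: 22.53
eef_pos: [410.4, 331.3, 65.1]
at [410.4 331.3  65.1] psi_y -17.1 shift cm [-0.41 -2.18  5.06] turn -0.004
```

```bash
python3 -m inch '[[[0.45,-0.3,-2,0.5,0],[0.45,-0.05,-0.6,1,0],[0.45,0,0,0,0],[0.45,0,0,0,0]]]' | head -2;python3 -c "
from h import *
goto((395,331.6,12),-16.8)
g=grab('wrist');cv2.imwrite('pics/w11.png',g['pixels'][:,:,::-1])"
```

```text
t: 22.87
eef_pos: [391.9, 337.7, 53.4]
at [391.9 337.7  53.4] psi_y -17.2 shift cm [-0.52 -0.12  4.17] turn -0.007
```

View pics/w11.png

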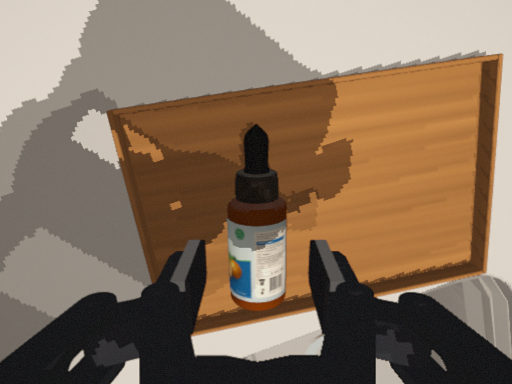

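The bottle (u 257) is centred between the fingers (205 and 312). I'll descend the remaining distance.

```bash
python3 -m inch '[[[0.45,-0.4,-0.05,1.5,0],[0.45,-0.2,-0.05,1.3,0],[0.45,0,0,0.5,0],[0.45,0,0,0,0]]]' | head -2;python3 -c "
from h import *
goto((395,331.6,12),-16.8)"
```

```text
t: 23.25
eef_pos: [399.6, 333.2, 24.7]
at [399.6 333.2  24.7] psi_y -17.2 shift cm [-0.31 -0.58  1.19] turn -0.008
```

```bash
python3 -m inch '[[[0.45,-0.3,-0.6,0.2,0],[0.45,0,-0.1,0.6,0],[0.45,0,0,0,0]]]' | head -2;python3 -c "
from h import *
goto((395,331.6,12),-16.8)"
```

```text
t: 23.5
eef_pos: [394.7, 332.9, 17.2]
at [394.7 332.9  17.2] psi_y -17.3 shift cm [-0.13 -0.01  0.52] turn -0.008
```

```bash
python3 -m inch '[[[0.45,-0.1,-0.05,0.55,0],[0.45,0,0,0.1,0],[0.45,0,0,0,0]]]' | head -2;python3 -c "
from h import *
goto((395,331.6,12),-16.8)"
```

```text
t: 23.75
eef_pos: [395.3, 332.4, 10.7]
at [395.3 332.4  10.7] psi_y -17.3 shift cm [-0.08  0.02 -0.13] turn -0.008
```

```bash
python3 -m inch '[[[0.7,0,0,0,0],[0.7,0,0,0,0],[0.7,0,0,0,0],[0.7,0,0,0,0],[0.7,0,0,0,0]]]' 30
python3 -m inch '[[[0.7,0,0,-1,0],[0.7,0,0,-2.5,0],[0.7,0,0,-3.5,0],[0.7,0,0,-3.5,0],[0.7,0,0,-3.5,0],[0.7,0,0,-3.5,0],[0.7,0,0,-3.5,0],[0.7,0,0,-3.5,0]]]'
python3 - <<'E'
from h import *
goto((500,-390,320),-36.3); print(tool()[:3,2].round(3),observe()["qpos"].round(3))
g=grab("wrist"); im=g["pixels"]; cv2.imwrite("pics/w12.png",im[:,:,::-1])
E
```

```text
t: 24.17
eef_pos: [395.5, 332.5, 11.1]
ee_rot: [2.434, 1.795, 0.16]
contact_force: [0.2, -0.5, 0.5]
grip_width: 31.3
t: 24.83
eef_pos: [350.8, 335.9, 258.1]
ee_rot: [2.438, 1.797, 0.131]
contact_force: [0.8, 1.0, -0.9]
grip_width: 31.2
at [350.8 335.9 258.1] psi_y -17.2 shift cm [-64.92  36.25  -1.41] turn 0.333
[ 0.134 -0.037 -0.99 ] [ 0.582 -0.15   1.86  -0.108  1.341  0.902]
```

View pics/w12.png

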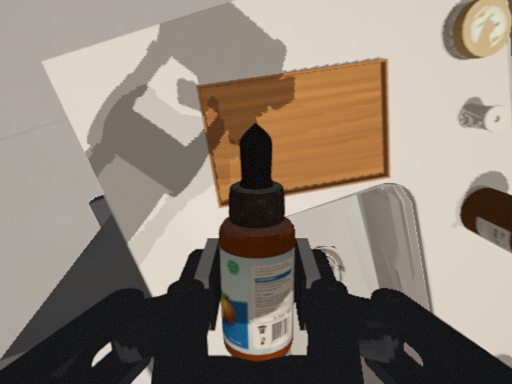

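Bottle B is held. I'll turn to -36.3° and carry it.

```bash
python3 -m inch '[[[0.7,0,0,-2,0.11],[0.7,0,0,-2,0.11],[0.7,0,0,-2,0.11]]]' | head -2;python3 -c "
from h import *
goto((520,-410,330),-36.3)"
```

```text
t: 25.13
eef_pos: [343.0, 339.9, 330.8]
at [343.  339.9 330.8] psi_y -37.0 shift cm [-49.69  58.7    4.78] turn -0.012
```

```bash
python3 -m inch '[[[0.7,-2.5,2.95,0.3,0],[0.7,-2.5,2.95,0.3,0],[0.7,-2.5,2.95,0.3,0],[0.7,-2.5,2.95,0.3,0],[0.7,-2.5,2.95,0.3,0],[0.7,-2.5,2.95,0.3,0],[0.7,-2.5,2.95,0.3,0],[0.7,-2.5,2.95,0.3,0],[0.7,-2.5,2.95,0.3,0],[0.7,-2.5,2.95,0.3,0]]]' | head -2;python3 -c "
from h import *
goto((520,-410,330),-36.3);print(tool()[:3,2].round(3))"
```

```text
t: 25.97
eef_pos: [432.8, -42.8, 335.2]
at [432.8 -42.8 335.2] psi_y -36.3 shift cm [-24.75  28.39   2.6 ] turn -0.000
[ 0.172 -0.016 -0.985]
```

```bash
python3 -m inch '[[[0.7,-2.6,2.95,0.25,0],[0.7,-2.6,2.95,0.25,0],[0.7,-2.6,2.95,0.25,0],[0.7,-2.6,2.95,0.25,0],[0.7,-2.6,2.95,0.25,0],[0.7,-2.6,2.95,0.25,0],[0.7,-2.6,2.95,0.25,0],[0.7,-2.6,2.95,0.25,0],[0.7,-2,2.4,0.2,0]]]' | head -2;python3 -c "
from h import *
from kin import tilt
goto((520,-410,330),-36.3);print(tool()[:3,2].round(3),observe()['qpos'].round(3))"
```

```text
t: 26.72
eef_pos: [508.5, -398.9, 336.0]
at [ 508.5 -398.9  336. ] psi_y -36.6 shift cm [-0.28  1.47  0.82] turn -0.005
[ 0.178 -0.02  -0.984] [-0.914  0.179  1.379  0.13   1.459 -0.289]
```

Carrying with q1 at positive azimuth left a pitch drift, so the bottle now slopes 5° nose-up. I have time to correct it with a short push at q6's lower limit, so I'll plan that.

```bash
sed -i 's/,.124); ks.append/,SG*.124); ks.append/; s/^n=int/SG=float(sys.argv[3]) if len(sys.argv)>3 else 1; Q6=float(sys.argv[4]) if len(sys.argv)>4 else None\nif Q6: K[5]=Q6\nn=int/' mpc.py
python3 mpc.py 4 "[0,0,0,0,0,0]" -1 -2.994
python3 mpc.py 5 "[0,0,0,0,0,0]" -1 -2.994
python3 mpc.py 5 "[0,0,0,0,0,0]" 1 2.994
python3 - <<'E'
from h import *
for n in("top","scene"):
    c=cloud(grab(n)).reshape(-1,3)
    for a,b in(((540,600),(-80,20)),((600,660),(-80,20)),((600,680),(-200,-120))):
        m=(c[:,0]>a[0])&(c[:,0]<a[1])&(c[:,1]>b[0])&(c[:,1]<b[1])&(c[:,2]>15); t=c[m]
        print(n,a,b,len(t),t[:,2].max() if len(t) else 0)
E
```

```text
q [-0.914  0.179  1.379  0.13   1.459 -0.289] tilt 10.31 [ 509. -399.  336.]
8.019534891259086 [ 30.6 -19.8 -16.4] [-38.4   7.   -8.6]
[10.3, 8.8, 8.0, 7.9, 8.0] [-0.65  0.31  1.12 -0.02  1.57 -3.  ] [ 611. -322.  388.]
q [-0.914  0.179  1.379  0.13   1.459 -0.289] tilt 10.31 [ 509. -399.  336.]
8.236025857262034 [ 19.1 -24.4 -25.3] [-35.3   0.2 -18.8]
[10.3, 9.0, 8.2, 8.0, 8.1, 8.2] [-0.56  0.43  0.85 -0.03  1.72 -3.  ] [ 663. -288.  451.]
q [-0.914  0.179  1.379  0.13   1.459 -0.289] tilt 10.31 [ 509. -399.  336.]
13.617411401850706 [ 32.8  20.5 -10.2] [37.9 12.4 -3.6]
[10.3, 11.0, 11.8, 12.4, 13.0, 13.6] [-1.43 -0.1   1.71  0.24  1.5   3.  ] [ 257. -456.  315.]
top (540, 600) (-80, 20) 156 240.98888159765033
top (600, 660) (-80, 20) 147 186.4514442105692
top (600, 680) (-200, -120) 460 103.58885447339821
scene (540, 600) (-80, 20) 14 233.10385820571287
scene (600, 660) (-80, 20) 14 180.10039824917698
scene (600, 680) (-200, -120) 318 98.3669424698694
```

```bash
for i in 1 2; do python3 -m inch '[[[0.7,0,0,0,-0.124],[0.7,0,0,0,-0.124],[0.7,0,0,0,-0.124],[0.7,0,0,0,-0.124],[0.7,0,0,0,-0.124],[0.7,0,0,0,-0.124],[0.7,0,0,0,-0.124],[0.7,0,0,0,-0.124],[0.7,0,0,0,-0.124],[0.7,0,0,0,-0.124]]]' | head -2; done
sed 's/return tilt(ks\[-1\])/z=FK(ks[-1])[1][:,2]; return 57*abs(z[0]*.588+z[1]*.809)+.15*tilt(ks[-1])/' mpc.py > mpc2.py
python3 mpc2.py 4 "[0,0,0,0,0,0]" -1 -2.994;python3 mpc2.py 3 "[0,0,0,0,0,0]" -1 -2.994; python3 -c "
from h import *
print(tool()[:3,2].round(3),observe()['qpos'].round(3))"
```

```text
t: 27.65
eef_pos: [506.7, -394.5, 336.6]
t: 28.48
eef_pos: [505.7, -384.8, 342.2]
q [-0.904  0.152  1.398  0.131  1.471 -2.78 ] tilt 10.22 [ 506. -385.  342.]
1.212802277780228 [ 15.2  17.2 -32.7] [-33.7  21.5   1.4]
[10.2, 9.0, 8.2, 8.1, 8.1] [-0.58  0.04  1.4  -0.01  1.56 -3.  ] [ 548. -221.  400.]
q [-0.904  0.152  1.398  0.131  1.471 -2.78 ] tilt 10.22 [ 506. -385.  342.]
1.2141346752508158 [-0.7  3.9  2.8] [-1.9  4.5 -0.3]
[10.2, 9.1, 8.4, 8.1] [-0.69  0.18  1.36  0.01  1.46 -3.  ] [ 564. -309.  344.]
[ 0.177 -0.015 -0.984] [-0.904  0.152  1.398  0.131  1.471 -2.78 ]
```

```bash
python3 -m inch '[[[0.7,0,0,0,-0.12],[0.7,0,0,0,-0.12],[0.7,0,0,0,-0.124],[0.7,0,0.3,0,-0.124],[0.7,0,0.3,0,-0.124]]]' | head -2
python3 -c "
from h import *
z=tool()[:3,2];print(z.round(3),'slope',z@[.588,.809,0],observe()['qpos'].round(3))"
```

```text
t: 28.9
eef_pos: [567.8, -309.3, 349.0]
[ 0.108 -0.092 -0.99 ] slope -0.010683537722382529 [-0.684  0.187  1.342 -0.003  1.471 -2.994]
```

```bash
for i in 1 2; do python3 -m inch '[[[0.7,0,0,0,0.122],[0.7,0,0,0,0.122],[0.7,0,0,0,0.122],[0.7,0,0,0,0.122],[0.7,0,0,0,0.122],[0.7,0,0,0,0.122],[0.7,0,0,0,0.122],[0.7,0,0,0,0.122],[0.7,0,0,0,0.122],[0.7,0,0,0,0.122],[0.7,0,0,0,0.122],[0.7,0,0,0,0.122]]]' | head -2; done
python3 -c "
from h import *
z=tool()[:3,2];print(z.round(3),'slope',z@[.588,.809,0],observe()['qpos'].round(3),observe()['grip_width']); goto((535,-436,230),-36.3)"
```

```text
t: 29.9
eef_pos: [570.3, -288.1, 356.0]
t: 30.9
eef_pos: [566.6, -276.8, 362.5]
[ 0.117 -0.085 -0.989] slope 0.00020552204798624635 [-0.647  0.139  1.369  0.003  1.488  0.031] 31.121378495288116
at [ 566.6 -276.8  362.5] psi_y -38.9 shift cm [-14.48   5.54  14.1 ] turn -0.045
```

```bash
python3 -m inch '[[[0.7,-2.9,1.1,1.5,-0.045],[0.7,-2.9,1.1,2,0],[0.7,-2.9,1.1,2,0],[0.7,-2.9,1.1,2,0],[0.7,-2.9,1.1,2,0],[0.7,0,0,2,0],[0.7,0,0,0.5,0],[0.7,0,0,0,0]]]' | head -2
python3 -c "
from h import *
z=tool()[:3,2];print(z.round(3),'slope',z@[.588,.809,0]); goto((540,-440,200),-36.3)"
```

```text
t: 31.57
eef_pos: [537.0, -435.1, 255.4]
[ 0.126 -0.087 -0.988] slope 0.003495714128592932
at [ 537.  -435.1  255.4] psi_y -36.2 shift cm [-0.25 -0.33  5.55] turn 0.001
```

```bash
python3 -m inch '[[[0.7,-0.2,-0.3,2,0],[0.7,-0.1,-0.2,2.5,0],[0.7,0,0,0.8,0],[0.7,0,0,0,0],[0.7,0,0,0,0]]]' | head -2
python3 mouth.py | tail -8; python3 -c "
from h import *
goto((540,-440,200),-36.3);g=grab('wrist');cv2.imwrite('pics/w13.png',g['pixels'][:,:,::-1])"
```

```text
t: 31.98
eef_pos: [541.6, -436.0, 209.7]
40 [(26, np.float64(155.0), np.float64(158.0)), (29, np.float64(155.0), np.float64(158.0)), (32, np.float64(155.0), np.float64(158.0)), (35, np.float64(154.0), np.float64(158.0)), (38, np.float64(147.0), np.float64(156.0)), (44, np.float64(90.0), np.float64(93.0)), (47, np.float64(91.0), np.float64(95.0)), (50, np.float64(93.0), np.float64(97.0)), (53, np.float64(94.0), np.float64(98.0)), (56, np.float64(96.0), np.float64(99.0)), (59, np.float64(97.0), np.float64(101.0)), (62, np.float64(98.0), np.float64(102.0)), (65, np.float64(100.0), np.float64(104.0)), (68, np.float64(101.0), np.float64(152.0)), (71, np.float64(103.0), np.float64(158.0)), (74, np.float64(104.0), np.float64(158.0)), (77, np.float64(155.0), np.float64(158.0)), (80, np.float64(155.0), np.float64(158.0)), (83, np.float64(155.0), np.float64(158.0))]
-50 [(38, np.float64(87.0), np.float64(91.0)), (41, np.float64(89.0), np.float64(91.0))]
58 [] 52.34676897502025 58.43504049909151
62 [] 52.33879406084543 58.43421213228564
66 [] 52.29206632085441 58.44765494250238
70 [] 20.456388901448648 58.43316465220117
74 [] 9.676375615045647 58.4274025336621
bottle x -38.77536597759591 61.52663399026746 dropper yc -1.9897800136338701 cap yc -1.7723945777629622
at [ 541.9 -436.1  210.3] psi_y -35.9 shift cm [-0.43 -0.1   1.03] turn 0.007
```

View pics/w13.png

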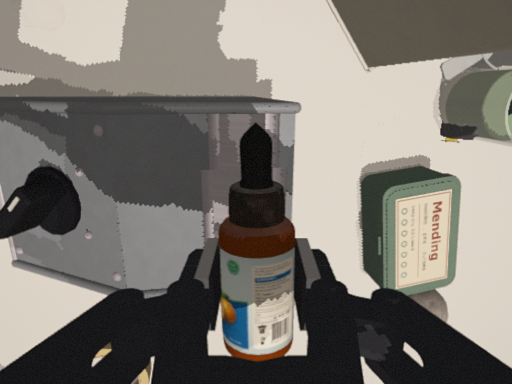

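The dropper (256,150) sits between the cap edges (208 and 280), slightly right of centre. Computed target TCP is (542.5,-441.7).

```bash
python3 -c "
from h import *
goto((542.5,-441.7,180),-36.3)"
python3 -m inch '[[[0.7,-0.5,-0.1,1.5,0.007],[0.7,-0.1,-0.1,1,0],[0.7,0,0,0,0]]]' | head -2
python3 -c "
from h import *
goto((542.5,-441.7,163),-36.3)"
```

```text
at [ 541.9 -436.6  210.6] psi_y -35.9 shift cm [-0.39 -0.16  3.08] turn 0.007
t: 32.33
eef_pos: [541.8, -444.3, 188.4]
at [ 541.8 -444.3  188.4] psi_y -36.3 shift cm [ 0.25 -0.53  2.48] turn 0.000
```

```bash
python3 -m inch '[[[0.7,0.2,-0.4,1.2,0],[0.7,0,-0.1,0.5,0],[0.7,0,0,0,0]]]' | head -2
python3 -c "
from h import *
goto((542.5,-441.7,163),-36.3)"
```

```text
t: 32.58
eef_pos: [540.9, -441.5, 168.3]
at [ 540.9 -441.5  168.3] psi_y -36.3 shift cm [0.08 0.05 0.55] turn -0.001
```

```bash
python3 -m inch '[[[0.7,0.05,0.1,0.5,0],[0.7,0,0,0.2,0],[0.7,0,0,0,0],[0.7,0,0,0,0]]]'
python3 - <<'E'
from h import *
goto((542.5,-441.7,162),-36.3); g=grab("wrist"); cv2.imwrite("pics/w14.png",g["pixels"][:,:,::-1])
c=cloud(g); s=(c-[502.5,-396.3,0])[115:352,215:300].reshape(-1,3); a=np.radians(-36.3); ex=np.array([np.cos(a),np.sin(a)]);ey=np.array([-ex[1],ex[0]])
p=np.c_[s[:,:2]@ex,s[:,:2]@ey,s[:,2]]; p=p[p[:,2]>162]
for y in range(-50,56,8):
    q=p[(p[:,1]>y)&(p[:,1]<y+8)]
    if len(q)>5: print(y,((q[:,0].min()+q[:,0].max())/2).round(1),(q[:,0].max()-q[:,0].min()).round(1),"ztop",np.percentile(q[:,2],95).round(1))
print(p[:,1].min(),p[:,1].max())
E
```

```text
t: 32.92
eef_pos: [542.9, -441.9, 159.7]
ee_rot: [2.667, 1.35, 0.118]
contact_force: [-0.3, 0.4, -0.6]
grip_width: 31.2
at [ 542.9 -441.9  159.7] psi_y -36.3 shift cm [-0.   -0.   -0.23] turn -0.001
-50 56.3 31.9 ztop 185.6
-42 56.0 31.5 ztop 185.8
-34 56.4 32.3 ztop 185.6
-26 53.8 34.5 ztop 192.1
-18 54.3 34.8 ztop 191.4
-10 56.6 38.5 ztop 187.8
-2 56.5 37.4 ztop 184.9
6 56.8 30.5 ztop 182.4
14 56.7 23.3 ztop 179.9
22 56.5 21.8 ztop 178.6
30 56.4 12.8 ztop 174.8
38 56.4 12.7 ztop 174.5
46 56.5 5.2 ztop 171.1
-51.524613947177066 48.4101439576915
```

View pics/w14.png

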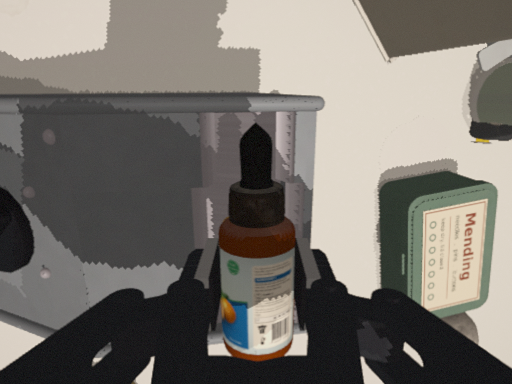

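The bottle is level at map x 56.4 and spans y -51.5 to about 50, inside the mouth. Its underside is at about 152.6. Release.

```bash
python3 -m inch '[[[0.35,0,0,0,0],[0.35,0,0,0,0],[0.35,0,0,0,0],[0.35,0,0,0,0]]]'
python3 - <<'E'
from h import *
g=grab("wrist"); cv2.imwrite("pics/w15.png",g["pixels"][:,:,::-1])
E
```

```text
t: 33.3
eef_pos: [543.6, -442.8, 161.7]
ee_rot: [2.664, 1.348, 0.119]
contact_force: [-0.5, 0.1, 0.0]
grip_width: 56.0
```

View pics/w15.png

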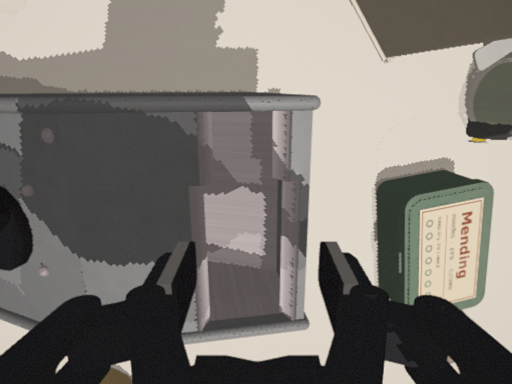

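Both bottles are in and the mouth is empty (195–295, 105–325). Next I'll lift, move to a view of the knob, and close the fingers.

```bash
python3 -m inch '[[[0.35,0,0,-2,0],[0.35,0,0,-3,0],[0.5,0,-3,-2.5,0],[0.7,-0.8,-3,-1,0],[0.9,-0.8,-3,0,0],[1,-0.8,-2,0,0],[1,0,0,0,0],[1,0,0,0,0]]]'
python3 - <<'E'
from fit import *
goto((430,-400,200),-36.3); print(tool()[:3,2].round(3))
g=grab("wrist"); cv2.imwrite("pics/w16.png",g["pixels"][:,:,::-1]); p=hmap(g,name="pics/hm_k.png"); np.save("pk.npy",p)
E
```

```text
t: 34.02
eef_pos: [426.7, -387.7, 230.2]
ee_rot: [2.661, 1.348, 0.119]
contact_force: [0.6, -0.3, 0.3]
grip_width: 0.1
at [ 426.7 -387.7  230.2] psi_y -36.3 shift cm [-0.79  0.45  3.15] turn 0.001
[ 0.141 -0.103 -0.985]
```

View pics/w16.png

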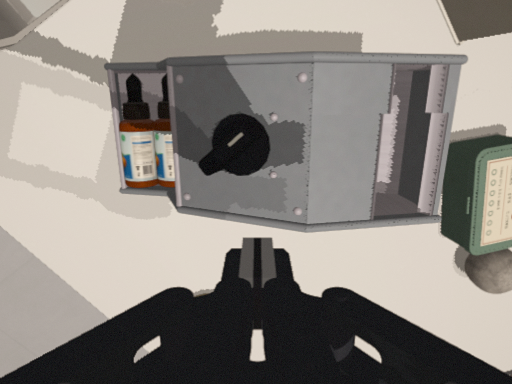

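View pics/hm_k.png

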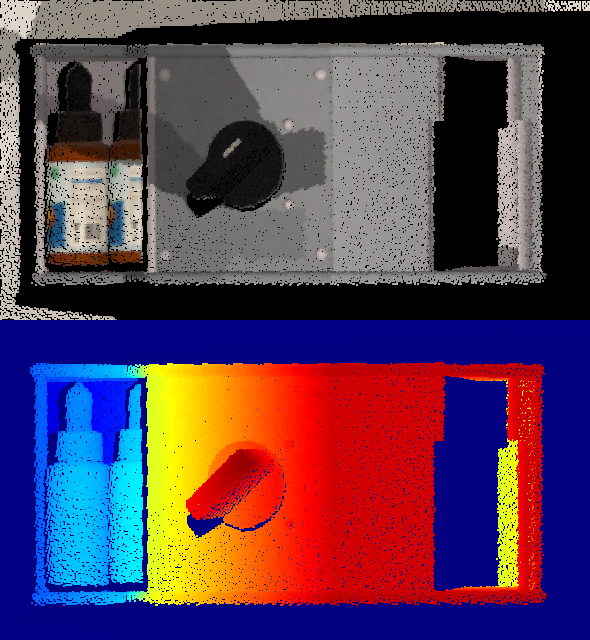

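Clear view: knob disc at (240,145), its bar pointing to lower left (205,163), outlet bottles at (140,140) and (168,145) unmoved. I'll fit the knob in the fascia frame.

Run:
```python
import numpy as np,cv2
p=np.load("pk.npy")
a=np.radians(32)
# fascia plane check
q=p[(p[:,0]>-100)&(p[:,0]<-20)&((p[:,1]>28)|(p[:,1]<-30))&(abs(p[:,1])<50)]
f=np.polyfit(q[:,0],q[:,2],1); print("fascia slope",np.degrees(np.arctan(f[0])),"z at x=-61:",np.polyval(f,-61))
zc=np.polyval(f,-61)
s=(p[:,0]+61)*np.cos(a)+(p[:,2]-zc)*np.sin(a); n=-(p[:,0]+61)*np.sin(a)+(p[:,2]-zc)*np.cos(a)
P=np.c_[s,p[:,1],n]; k=P[(abs(s)<40)&(abs(p[:,1])<35)]
print(np.percentile(k[:,2],[1,50,99,99.9]))
d=k[(k[:,2]>4)&(k[:,2]<9)]; print("disc",len(d),np.percentile(d[:,:2],[1,99],axis=0))
t=k[k[:,2]>29]; r=cv2.minAreaRect(t[:,:2].astype(np.float32)); print("bar top",len(t),r,t.mean(0)); b=cv2.boxPoints(r); print(b.round(1))
w=t[:,:2]-t[:,:2].mean(0); u,S,V=np.linalg.svd(w,full_matrices=False); print("dir",np.degrees(np.arctan2(V[0,1],V[0,0])),"ext",np.percentile(w@V[0],[0,100]),np.percentile(w@V[1],[0,100]))
```

```text
fascia slope 32.0927929959066 z at x=-61: 130.0274931066226
[-1.40824304  0.35658321 32.68884421 33.53480413]
disc 1601 [[-18.97930147 -22.66489685]
 [ 22.27128349  18.7652339 ]]
bar top 1105 ((1.67242431640625, -1.671621322631836), (43.57692337036133, 12.05517578125), 40.240699768066406) [ 2.82895832 -1.1463006  31.55234401]
[[-18.9 -11.1]
 [-11.1 -20.3]
 [ 22.2   7.8]
 [ 14.4  17. ]]
dir -139.53058627018441 ext [-20.57028952  23.01935373] [-6.41105307  5.7351593 ]
```

Run:
```python
from h import *
g=grab("wrist"); c=cloud(g); T=tool(); s=((c-T[:3,3])@T[:3,:3])[220:384].reshape(-1,3)
for z in range(-70,6,8):
    q=s[(s[:,2]>z)&(s[:,2]<z+8)&(abs(s[:,1])<60)&(abs(s[:,0])<45)]
    if len(q): print(z,len(q),"y",np.percentile(q[:,1],[0,100]).round(1),"x",np.percentile(q[:,0],[0,100]).round(1))
o=np.array([502.5,-396.3]);a=np.radians(-36.4);ex=np.array([np.cos(a),np.sin(a)]);ey=np.array([-ex[1],ex[0]])
W=lambda x,y:(o+x*ex+y*ey)
for y in(-40,-12): print(y,W(-86.4,y).round(1))
goto(np.r_[W(-86.4,-40),160],-36.3)
```

```text
-70 4889 y [-50.8  46.9] x [-8.8 18.2]
-62 6789 y [-44.3  40.2] x [-9.7 14. ]
-54 3467 y [-37.3  34.1] x [-12.4  14.2]
-46 1211 y [-28.9  27.9] x [-11.1  13.9]
-38 619 y [-15.   12.1] x [-11.7  11.7]
-30 683 y [-15.1  12.2] x [ 5.9 11.5]
-22 615 y [-15.   12.2] x [ 5.6 11.6]
-14 443 y [-15.   11.9] x [ 6.  11.5]
-6 50 y [-7.9  5.1] x [ 9.9 11.1]
-40 [ 409.2 -377.2]
-12 [ 425.8 -354.7]
at [ 427.4 -388.   230. ] psi_y -36.2 shift cm [-0.21 -3.29  6.53] turn 0.002
```

```bash
cat > kn.py <<'E'
from h import *
import sys
o=np.array([502.5,-396.3]);a=np.radians(-36.4);ex=np.array([np.cos(a),np.sin(a)]);ey=np.array([-ex[1],ex[0]])
x,y,z=map(float,sys.argv[1:4]); t=tool()[:3,3]; print("map now",((t[:2]-o)@ex).round(1),((t[:2]-o)@ey).round(1),t[2].round(1), "F",observe()["contact_force"].round(1))
goto(np.r_[o+x*ex+y*ey,z],-36.3)
E
python3 kn.py -91.3 -42 170
python3 -m inch '[[[1,-0.3,-2,1,0],[1,-0.1,-1.8,2,0],[1,0,0,1.5,0],[1,0,0,0,0],[1,0,0,0,0]]]'|head -2; python3 kn.py -91.3 -42 140
```

```text
map now -65.4 -37.9 230.0 F [ 0.4 -0.1  1. ]
at [ 427.4 -388.   230. ] psi_y -36.2 shift cm [-0.41 -3.6   5.46] turn 0.002
t: 34.53
eef_pos: [405.1, -376.1, 179.5]
map now -90.4 -41.5 179.5 F [-0.1 -1.   0.5]
at [ 405.1 -376.1  179.5] psi_y -36.0 shift cm [-0.04 -0.79  3.87] turn 0.005
```

```bash
python3 -m inch '[[[1,0,-0.7,1.8,0],[1,0,-0.3,1.5,0],[1,0,0,0.5,0],[1,0,0,0,0]]]'|head -2; python3 kn.py -91.3 -41 128
```

```text
t: 34.87
eef_pos: [406.9, -377.9, 144.1]
map now -87.9 -41.9 144.1 F [-0.9 -1.  -0.5]
at [ 406.9 -377.9  144.1] psi_y -35.9 shift cm [ 0.1  -0.63  1.52] turn 0.007
```

```bash
python3 -m inch '[[[1,0.05,-0.6,1,0.007],[1,0,-0.2,0.5,0],[1,0,0,0,0],[1,0,0,0,0]]]'|head -2; python3 kn.py -91.3 -41 128
python3 - <<'E'
from h import *
g=grab("wrist"); cv2.imwrite("pics/w17.png",g["pixels"][:,:,::-1])
E
```

```text
t: 35.2
eef_pos: [404.7, -376.3, 129.9]
map now -90.5 -41.9 129.9 F [-0.4 -0.2 -1.1]
at [ 404.7 -376.3  129.9] psi_y -36.3 shift cm [ 0.09 -0.11  0.17] turn 0.000
```

View pics/w17.png

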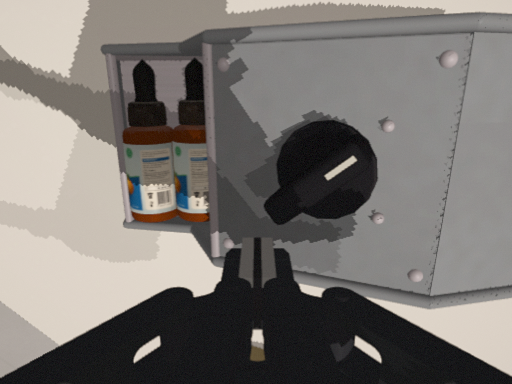

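The closed fingertips (257,240) sit just below the bar's end (282,212). I'll shift about 5 mm towards the back so the push catches the bar's side and not its end face.

```bash
python3 -m inch '[[[1,0.2,0.5,0.2,0],[1,0.3,0.1,0,0],[1,0,0,0,0]]]'|head -2; python3 kn.py -86 -36 130
```

```text
t: 35.5
eef_pos: [413.9, -376.9, 130.5]
map now -82.8 -37.0 130.5 F [ 0.3 -0.1  0.5]
at [ 413.9 -376.9  130.5] psi_y -36.3 shift cm [ 0.1  -0.32 -0.02] turn -0.000
```

```bash
python3 -m inch '[[[1,0.4,-0.3,0,0],[1,0.5,0,0,0],[1,0.5,0,0,0]]]'; python3 kn.py -86 -30 130
```

```text
t: 35.75
eef_pos: [415.1, -366.2, 128.9]
ee_rot: [2.644, 1.342, 0.105]
contact_force: [-18.0, -9.8, -3.0]
grip_width: -0.6
map now -88.2 -27.7 128.9 F [-18.   -9.8  -3. ]
at [ 415.1 -366.2  128.9] psi_y -36.1 shift cm [-0.23  0.24 -0.06] turn 0.004
```

Run:
```python
from h import *
g=grab("wrist"); cv2.imwrite("pics/w18.png",g["pixels"][:,:,::-1])
```

```text
(no output)
```

View pics/w18.png

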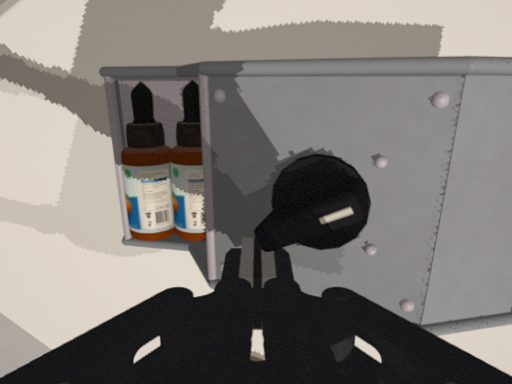

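The knob has turned about 20°: the mark at (337,215) now slopes 18°, where it was 39°. Pushing on.

```bash
python3 -m inch '[[[1,0.6,0.2,0,0],[1,0.6,0.2,0,0],[1,0.6,0.1,0,0]]]'; python3 kn.py -88 -15 129;  python3 - <<'E'
from h import *
g=grab("wrist"); cv2.imwrite("pics/w19.png",g["pixels"][:,:,::-1])
E
```

```text
t: 36.05
eef_pos: [419.1, -355.3, 125.2]
ee_rot: [2.653, 1.35, 0.072]
contact_force: [-7.9, -2.1, 2.4]
grip_width: -0.0
map now -91.5 -16.5 125.2 F [-7.9 -2.1  2.4]
at [ 419.1 -355.3  125.2] psi_y -35.9 shift cm [ 0.13  0.41 -0.32] turn 0.007
```

View pics/w19.png

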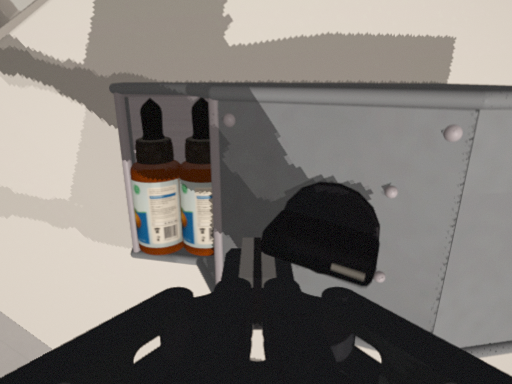

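The bar has passed level, at about 55–60° of turn. A bit more will snap it.

```bash
python3 -m inch '[[[1,0.6,0.1,-0.2,0],[1,0.6,0,-0.1,0],[1,0.3,0,0,0]]]'; python3 kn.py -88 -15 129;  python3 - <<'E'
from h import *
g=grab("wrist"); cv2.imwrite("pics/w20.png",g["pixels"][:,:,::-1])
E
```

```text
t: 36.35
eef_pos: [423.0, -346.0, 126.6]
ee_rot: [2.652, 1.352, 0.048]
contact_force: [-12.2, -11.3, 0.0]
grip_width: -0.1
map now -93.8 -6.7 126.6 F [-12.2 -11.3   0. ]
at [ 423.  -346.   126.6] psi_y -35.8 shift cm [-0.84  0.61 -0.11] turn 0.009
```

View pics/w20.png

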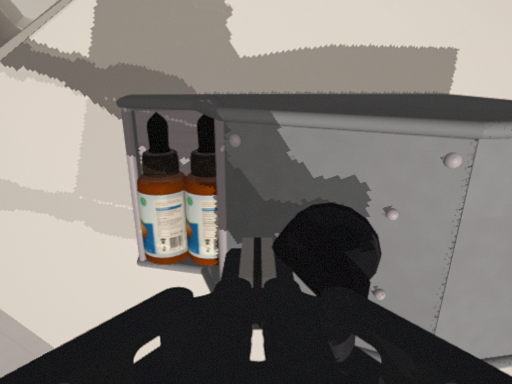

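```bash
python3 -m inch '[[[1,-1,-0.5,0,0],[1,-1.5,-0.5,-0.5,0],[1,-1,0,-2.5,0],[1,-0.5,0,-3.5,0],[1,0,0,-3.5,0],[1,0,0.5,-2,0],[1,0,0,0,0]]]'
python3 - <<'E'
from fit import *
g=grab("wrist"); cv2.imwrite("pics/w21.png",g["pixels"][:,:,::-1]); p=hmap(g,name="pics/hm_e.png"); np.save("pe.npy",p)
a=np.radians(32); zc=130
s=(p[:,0]+61)*np.cos(a)+(p[:,2]-zc)*np.sin(a); n=-(p[:,0]+61)*np.sin(a)+(p[:,2]-zc)*np.cos(a)
P=np.c_[s,p[:,1],n]; k=P[(abs(s)<40)&(abs(p[:,1])<35)]
t=k[(k[:,2]>29)&(k[:,2]<36)]; r=cv2.minAreaRect(t[:,:2].astype(np.float32)); print("bar top",len(t),r)
w=t[:,:2]-t[:,:2].mean(0); V=np.linalg.svd(w,full_matrices=False)[2]; print("dir",np.degrees(np.arctan2(V[0,1],V[0,0])))
E
```

```text
t: 36.98
eef_pos: [380.5, -356.3, 249.0]
ee_rot: [2.657, 1.354, 0.05]
contact_force: [0.3, -0.7, 1.3]
grip_width: 0.1
bar top 955 ((0.9405002593994141, -1.8386344909667969), (12.377565383911133, 43.300071716308594), 49.64873504638672)
dir -40.36224878316595
```

View pics/w21.png

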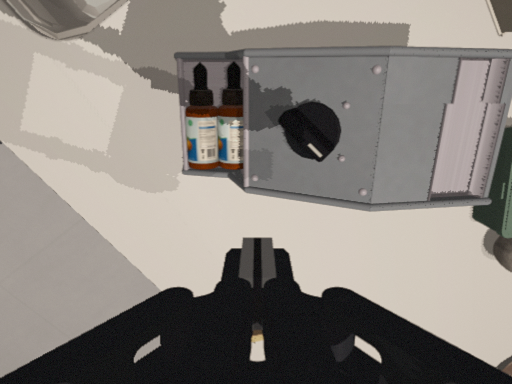

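The knob bar went from +40.2° to -40.4°, which is 1.41 rad, so it is locked. I'll check the mouth depth and the outlet bottles.

Run:
```python
import numpy as np
for f in("pk.npy","pe.npy"):
    p=np.load(f); m=p[(p[:,0]>42)&(p[:,0]<68)&(p[:,1]>-45)&(p[:,1]<45)]; print(f,"mouth z",len(m),np.percentile(m[:,2],[5,50,95]).round(1) if len(m) else "")
    b=p[(p[:,0]>-162)&(p[:,0]<-112)&(p[:,1]>-50)&(p[:,1]<0)&(p[:,2]>30)]; print(" outlet",len(b),np.median(b,axis=0).round(1),[ (x,np.percentile(q[:,2],98).round(1)) for x in range(-162,-112,6) for q in[b[(b[:,0]>=x)&(b[:,0]<x+6)]] if len(q)>5])
```

```text
pk.npy mouth z 374 [ 99.9 101.4 102.9]
 outlet 2762 [-137.7  -24.    53.8] [(-162, np.float64(51.7)), (-156, np.float64(54.7)), (-150, np.float64(55.9)), (-144, np.float64(55.4)), (-138, np.float64(53.4)), (-132, np.float64(57.9)), (-126, np.float64(61.8)), (-120, np.float64(63.5))]
pe.npy mouth z 3180 [144.3 145.3 146.3]
 outlet 2602 [-136.6  -23.9   53.8] [(-162, np.float64(51.3)), (-156, np.float64(55.1)), (-150, np.float64(55.9)), (-144, np.float64(55.6)), (-138, np.float64(53.1)), (-132, np.float64(58.0)), (-126, np.float64(61.8)), (-120, np.float64(63.3)), (-114, np.float64(63.2))]
```

Run:
```python
from h import *
g=grab("scene"); im=g["pixels"][:,:,::-1]; cv2.imwrite("pics/s9.png",cv2.resize(im[130:330,130:430],None,fx=2.5,fy=2.5))
print(observe()["t"],observe()["contact_force"])
```

```text
37.0833 [ 0.43522539  0.89106401 -0.31228243]
```

View pics/s9.png

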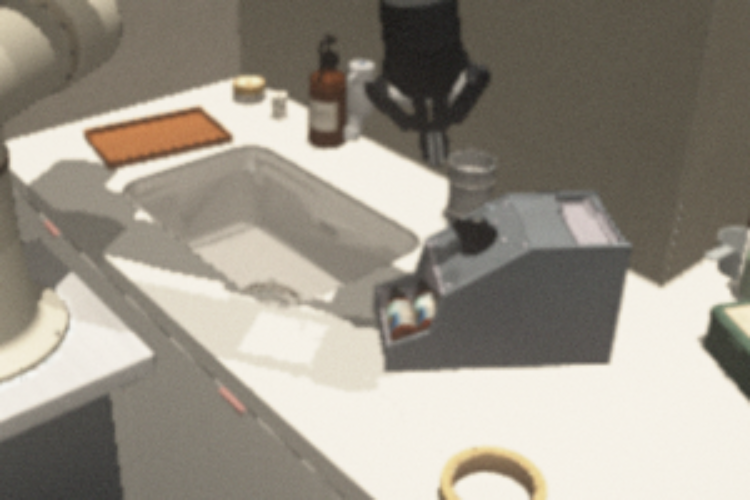

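The shutter now closes the mouth at z 145; before locking I measured the chute floor at about 101 there. The outlet bottles, pot, reel and can stand where they were, the tray is empty, and the gripper is clear. I'm handing in.

```bash
python3 -c "
from cell import *
print(hand_in())"
```

```text
the job is handed in; nothing more can be done
None
```

I fed both tray bottles through the mouth, droppers to the dispenser's +y side, then pushed the knob's bar clockwise until it locked. I handed in at about 37 s of the 72 s; `hand_in()` reported no verdict.

**Last checks**
- **Knob:** the bar went from +40.2° to -40.4°, about 1.41 rad of turn, so it is locked.
- **Shutter:** depth in the mouth is now z ≈ 145 mm across its whole area. Before locking it was about 101 mm, the chute floor.
- **Bottles at the outlet:** their depth profile is within about 1 mm of where it was before locking. The pot, reel and can look unmoved, though I judged those only by eye in the pictures.
- **Gripper:** it is clear of everything, with a contact force of about 1 N.

**What went wrong or could not be checked**
- **Wrong turn with the first bottle:** I turned the wrist the wrong way, which drove the last joint into its limit. That pulled the arm aside and tilted the tool by 36°. I brought it back with moves against the opposite joint limit, and the bottle stayed in the grip.
- **Tilt while carrying the second bottle:** a slow tilt drift left it sloping 5°. I levelled it the same way before lowering it in. The tool itself stayed tilted by about 9–10° for the drop and the knob push.
- **Resting place of the fed bottles:** they are out of the cameras' view inside the dispenser. I know only that the mouth was empty after each drop and that the shutter closed freely.

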